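# Pull the filter cartridge with the hook and hang it to drip

## Robot

A 7-joint arm with a two-finger parallel gripper is mounted at the origin on the work surface. World frame = base frame: x ahead of the robot, y to its left, z up, the work surface at z = 0. Lengths are in mm, angles in rad, forces in N, time in s.
With the tool pointing down it reaches from about 350 to 900 mm from the base axis. Payload 7.2 kg.
Tool frame: the origin (TCP) lies on the centre line of the jaws, within the pads' length; the fingertips stand ahead of it and the grasp point (between the pads) lies 11 mm behind it (ctrl.nose_length is the z of the fingertips in the tool frame, in mm); z points along the fingers, x is the direction in which the jaws open and shut, and the axes are right-handed (so a half turn about z gives the same grasp; the last joint's range is limited). The gripper opens to 85 mm and grips with 20 to 120 N. Pads are 22 mm wide; open, the fingers measure 114 mm over their backs; the gripper's body (76 mm by 85 mm) begins 54 mm behind the grasp point. The pads swing forward as they close: fully open they stand 13 mm farther back than shut.
Start: joints at [1.271, 0.411, -0.013, 1.596, 0.006, 1.134, -0.082], TCP at [143.569, -608.29, 239.297] pointing down, gripper open.
Joint ranges: [-2.95, 2.95], [-0.29, 1.99], [-1.47, 1.44], [0.14, 2.54], [-1.03, 4.17], [0.13, 1.85], [-2.86, 2.86]. Speed limits (rad/s): [2.39, 2.39, 3.01, 3.01, 3.14, 3.14, 3.14].

## Interface

Orientations are given as a unit quaternion [x, y, z, w].
In Python, from cell import ctrl gives the robot as it stands.
- The arm moves only by the tool step_arm, never from a script. Its argument "commands" is one flat list of numbers, 7 for each row, row after row: the turn, a rotation vector about the tool's x, y, z in rad, then the shift along the tool's x, y, z in cm, then the gripper's target within -1 to 1 (fully open at 1, half-way at 0, shut at -1). In form: [rx, ry, rz, dx, dy, dz, jaw, rx, ry, rz, dx, dy, dz, jaw, ...]. A call has 1 to 12 rows; each row is the pose to reach, as a shift and turn from the pose measured when the call began, along the tool's axes at that moment; what a row does not reach only later rows make up. A row lasts 1/10 s, in which the tool goes at most 50 mm and 8.59 degrees, less where a joint would pass 70% of its speed; a pose out of reach is approached as far as the arm can. A call with a gripper value outside its range is refused whole. The fingers move at their own pace and stop on an object; "force" is the grip in N (left out, the last holds). Time passes only in rows, so rows that repeat a pose let the fingers close. It gives the time, the measured TCP pose, the force and the opening at its end, in the units of the state.
- ctrl.state(): the state, without advancing time (a new reading comes with each control period).
- ctrl.snapshot(name): name is "side" or "top"; returns a dict with "image" (400x640x3 uint8, red, green, blue), "intrinsics" (3x3 intrinsics, pixels), "k1" (the pictures are not rectified: a ray, as slopes to the right and down, at radius r is drawn at 1 + k1 r^2 times it, then the intrinsics apply), "T" (4x4, takes a point from camera to world coordinates). Camera axes: x right, y down, z forward; pixel columns grow to the right and rows downward; lengths in mm; the calibration is good to about 2 mm. A picture is of the moment at which its call begins. There is no depth.
- ctrl.job_done(): hands the job in, once; it reports no verdict.
The state is a dict: "time": time; "q": joint angles; "qvel": joint speeds; "tau": joint torques, N m; "ee_pos": TCP position; "orientation": TCP orientation; "contact_force": force on the tool from outside, world axes, zero at the start; "wrist_torque": the same for the moment, N m; "opening": opening from 0.0 (shut) to 1.0 (fully open).
Only numpy, scipy, OpenCV 4.12 (cv2) and the standard library are available. Lean on these libraries where they do the work, as an engineer would, in place of code of your own. Each camera call takes 0.05 s, during which the arm holds its last target.

## Task

Take the hook tool from its rack and use it to draw the filter cartridge by its orange bail out of the deep housing, keeping the fingers off the cartridge while it is in there, and stand it upright on the white drip tray without dropping it, unhooked and free for a moment. Then take the cartridge up from the tray with the fingers and hang it by its bail on the yellow peg of the drip stand. In the end the hook tool hangs upright in the fork of its rack again, and the other things on the bench are left alone.

Things in the scene. Friction and masses are not known exactly. Their poses are not given: they have to be found in the camera images.
- housing: Fixed grey round filter housing, 112 mm diameter, 125 mm tall, with an upright blind bore, 84 mm diameter, open at the top. Origin: centre of its underside. The bore's floor is 8 mm above the bench, its mouth 125 mm.
- cartridge: Loose filter cartridge, 0.14-0.28 kg, on the bore's floor, up to 5 mm off centre. Solid round pleated body 56 mm diameter, 45 mm tall; on it a rigid orange bail of 5 mm wire in its y-z plane (opening looks along x): legs at y = +-16 mm up to z = 65 mm, then sloping in to a top bar along y, -7 to 7 mm, centre line at z = 79 mm. Origin: centre of underside, z up. Alike when turned half round.
- bail (a point): Middle of the bail's top bar, on its centre line, 79 mm above the cartridge's underside.
- hook_tool: Loose upright hook tool, 0.12 kg. Origin: centre line of the foot, under the shaft; z up the shaft. 7 mm round steel: foot from x = 0 to 18 mm, tip there turned up to z = 13.5 mm (throat 11 mm wide). Round steel collar 34 mm wide, z = 80 to 85 mm; square blue handle 20 x 20 mm, faces square to x and y, z = 85 to 135 mm. At the start the hook points within 0.5 rad of the rack's +x.
- collar (a point): Centre of the underside of the hook tool's collar, 80 mm above its origin.
- tool_rack: Fixed green rack on a dark base. Origin on the bench under the tool's place. Two prongs along its x, top at z = 100 mm, 16 mm gap, open to its -x, gap's end at x = 42 mm; prong ends (x = -20 to -24 mm) have lips 4 mm high. The shaft hangs in the gap, collar on the prongs (tool origin at z = 20 mm), in any yaw. Post at x = 62 to 78 mm, no higher than the prongs.
- rack_seat (a point): Where the middle of the collar's underside rests: 100 mm above the rack's origin, midway between the prongs; axes as the rack's.
- drip_tray: Fixed white enamelled tray, 140 x 140 mm outside, floor 4 mm above the bench, rim 12 mm high, wall 4 mm. Origin: centre of its underside; axes along the sides.
- drip_stand: Fixed stand on a grey trough 15 mm high. Origin on the bench under the peg's low stretch. Dark post at x = 70 to 86 mm, 24 mm wide, 180 mm tall. Yellow round peg, 8 mm thick, from the post towards -x: centre line at z = 160 mm from x = -10 to 10 mm, 170 mm at the post; its free end turns up to x = -22 mm, z = 174 mm (top 178 mm).
- peg_seat (a point): Where the middle of the bail's bar comes to rest when hung: 166.5 mm above the stand's origin (6.5 mm above the peg's centre line); axes as the stand's.
- screwdriver: Loose orange screwdriver lying on the bench; leave alone.
- wrench: Loose steel wrench lying on the bench; leave alone.
- hammer: Loose hammer lying on the bench; leave alone.
- tin: Loose green tin, 66 mm diameter, 50 mm tall; leave alone.
- jar: Loose amber jar, 72 mm diameter, 85 mm tall; leave alone.
- cover: Loose grey round cover of the housing, 112 mm diameter, 22 mm tall with its boss; leave alone.
Things that resemble listed ones, but are neither listed nor needed, are in the scene too. Of the things like the drip_tray, leave any that is black or pink; of the rest the larger one is meant.

How it is judged:
By the outcome, as a careful person would: the job done as asked, in the order asked, and still so for the second after the job is handed in, with the robot touching nothing.
It also fails if it takes over 72 s, if anything falls off the work surface, if the arm or the gripper's body presses on something with over 40 N, if the wrist force passes 120 N, or if a joint passes its speed limit or range.

## Working session

There is one attempt and no reset: what is moved stays moved. The work goes in short steps, Python scripts to look and compute and a tool call to move; the robot and the scene stay as the last step left them, time stands still between calls to the robot, and variables do not carry over. Pictures are saved under pics/ and viewed, and the job is handed in when it is done.

Besides the shell and the picture viewer there is one more tool, called after "Request:" as a command line: name --argument value ..., lists and objects as JSON in quotes. step_arm: Moves the arm, as the interface text tells. Its arguments: {"type":"object","properties":{"commands":{"type":"array"},"force":{"type":"number"}},"required":["commands"]}

```bash
ls; mkdir -p pics
python3 - <<'E'
from cell import ctrl
import cv2,numpy as np
print(ctrl.state(), ctrl.nose_length)
for n in("side","top"):
    s=ctrl.snapshot(n); cv2.imwrite(f"pics/{n}0.png",s["image"][:,:,::-1]); print(n,s["intrinsics"],s["k1"],s["T"])
E
```

```text
pics
{'time': 0.0, 'q': array([ 1.27078297,  0.41191734, -0.01269987,  1.59703427,  0.00557158,
        1.13428712, -0.08217154]), 'qvel': array([-1.29971724e-03,  1.07932090e-03,  1.25521325e-03,  5.61875356e-04,
       -6.40096908e-04, -6.86099345e-05, -1.39971965e-03]), 'tau': array([-3.55904319e-05, -6.00631857e+01,  6.81720134e-01, -2.99413079e+01,
        1.37045418e-02,  1.06437903e-02, -3.88759395e-05]), 'ee_pos': array([ 143.44272206, -607.82893994,  238.4462422 ]), 'orientation': array([ 7.84146360e-01, -6.20575408e-01, -6.59447408e-04, -4.62482561e-04]), 'contact_force': array([ 0.06211774, -0.69961812,  0.37839603]), 'wrist_torque': array([0.01397   , 0.02989029, 0.00708933]), 'opening': 1.001067250425023} 8.0
side [[405.54908384   0.         325.83799411]
 [  0.         405.54908384 204.03160247]
 [  0.           0.           1.        ]] -0.10045632307776796 [[-9.62814660e-01 -1.77365794e-01  2.03787402e-01  2.33384966e+02]
 [-2.70134245e-01  6.21071161e-01 -7.35729640e-01  8.66227042e+02]
 [ 3.92679311e-03 -7.63421239e-01 -6.45888993e-01  8.94911416e+02]
 [ 0.00000000e+00  0.00000000e+00  0.00000000e+00  1.00000000e+00]]
top [[398.18256464   0.         327.29581943]
 [  0.         398.18256464 199.48934638]
 [  0.           0.           1.        ]] -0.0565196143671634 [[-9.90802965e-03 -9.76620876e-01  2.14740531e-01  2.59498477e+02]
 [-9.99950790e-01  9.78391632e-03 -1.64088797e-03 -2.60530191e+01]
 [-4.98477942e-04 -2.14746222e-01 -9.76669756e-01  1.22303270e+03]
 [ 0.00000000e+00  0.00000000e+00  0.00000000e+00  1.00000000e+00]]
```

View pics/side0.png

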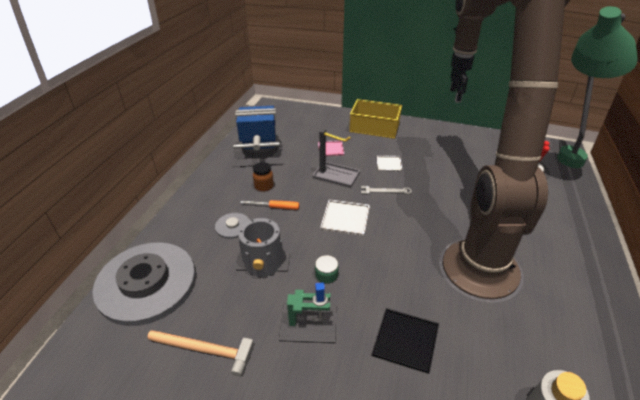

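View pics/top0.png

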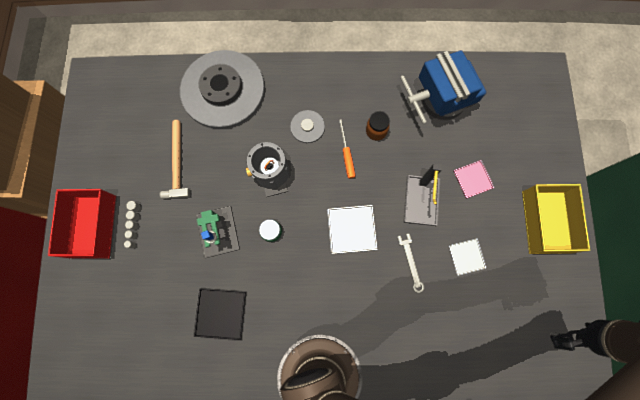

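The larger white tray is at top (352,229). The other candidates are a smaller white one (467,257), a pink one (474,179) and a black one (220,314). I'll build the helpers and enlarge the crops next.

```bash
cat > h.py <<'E'
from cell import ctrl
import cv2,numpy as np
from scipy.spatial.transform import Rotation as R
def snap(n,f=None):
    s=ctrl.snapshot(n)
    if f: cv2.imwrite(f"pics/{f}.png",s["image"][:,:,::-1])
    return s
def dist(s): return np.array([s["k1"],0,0,0,0.])
def ray(s,u,v):
    p=cv2.undistortPoints(np.array([[[u,v]]],float),s["intrinsics"],dist(s))[0,0]
    T=s["T"]; return T[:3,3],T[:3,:3]@np.array([p[0],p[1],1])
def on(s,u,v,z):
    o,d=ray(s,u,v); return (o+d*(z-o[2])/d[2])[:2]
def proj(s,P):
    T=np.linalg.inv(s["T"]); P=np.atleast_2d(np.array(P,float))
    c=P@T[:3,:3].T+T[:3,3]
    return cv2.projectPoints(c,np.zeros(3),np.zeros(3),s["intrinsics"],dist(s))[0][:,0]
def tri(s1,p1,s2,p2):
    o1,d1=ray(s1,*p1);o2,d2=ray(s2,*p2)
    a=np.linalg.lstsq(np.c_[d1,-d2],o2-o1,rcond=None)[0]
    A=o1+a[0]*d1;B=o2+a[1]*d2
    return (A+B)/2,np.linalg.norm(A-B)
def crop(s,x,y,w,h,k,f):
    c=s["image"][y:y+h,x:x+w,::-1]
    cv2.imwrite(f"pics/{f}.png",cv2.resize(c,None,fx=k,fy=k,interpolation=cv2.INTER_CUBIC))
E
python3 - <<'E'
from h import *
import pickle
t=snap("top");s=snap("side")
pickle.dump((t,s),open("s0.pkl","wb"))
crop(t,180,190,110,75,7,"t_rack"); crop(t,230,130,80,70,8,"t_hous"); crop(t,390,150,80,80,7,"t_stand")
crop(s,260,265,100,80,7,"s_rack"); crop(s,220,205,90,75,8,"s_hous"); crop(s,300,120,80,75,8,"s_stand")
E
```

```text
(no output)
```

View pics/t_rack.png

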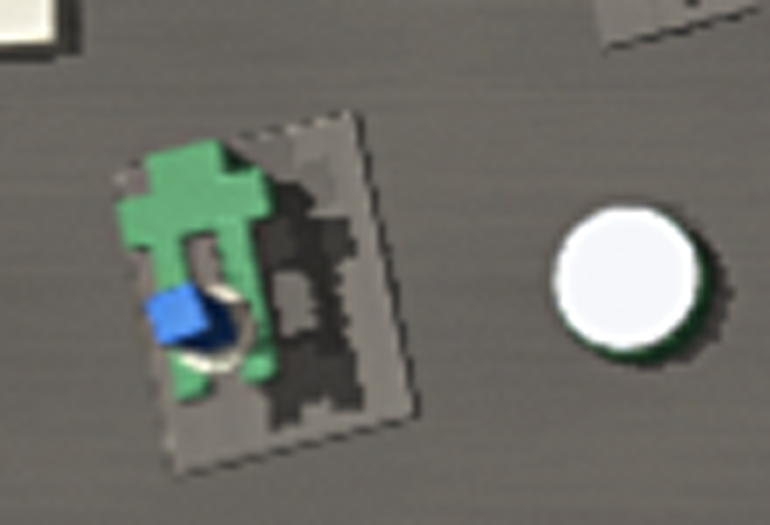

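View pics/t_hous.png

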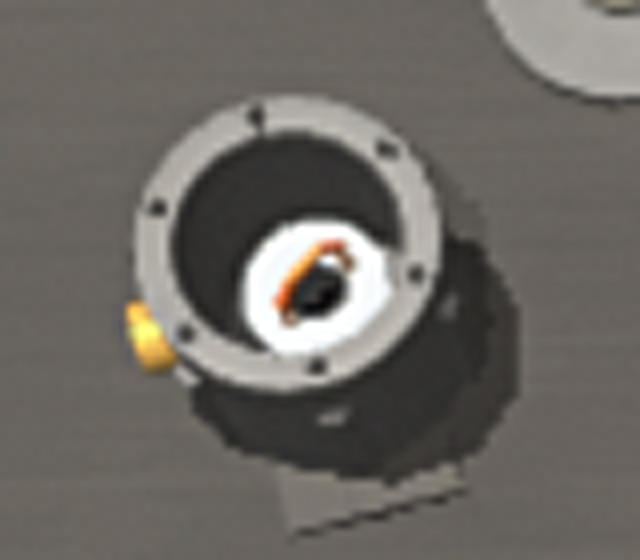

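View pics/t_stand.png

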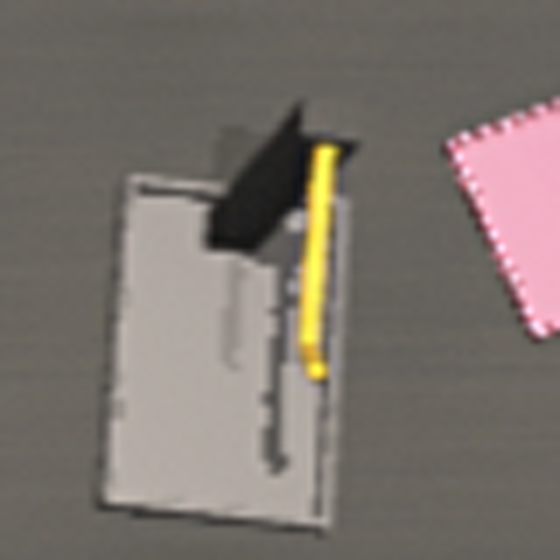

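View pics/s_rack.png

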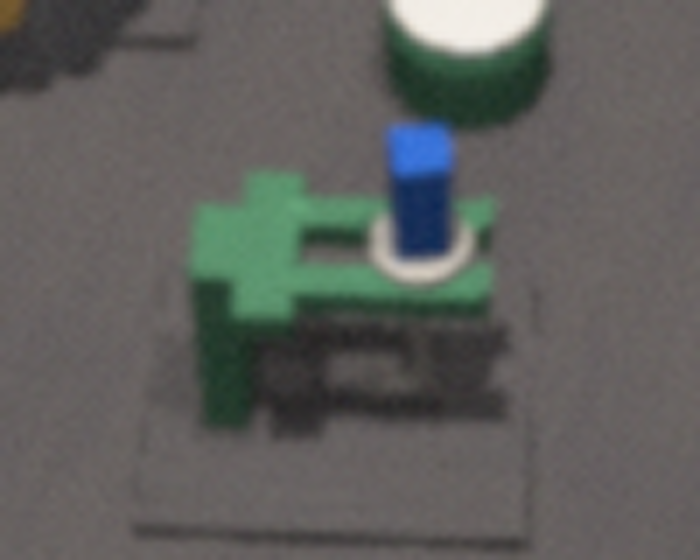

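View pics/s_hous.png

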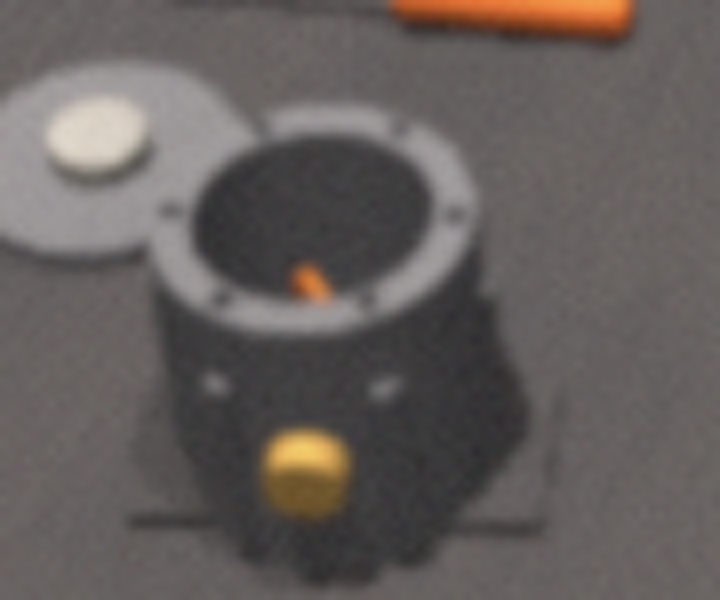

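View pics/s_stand.png

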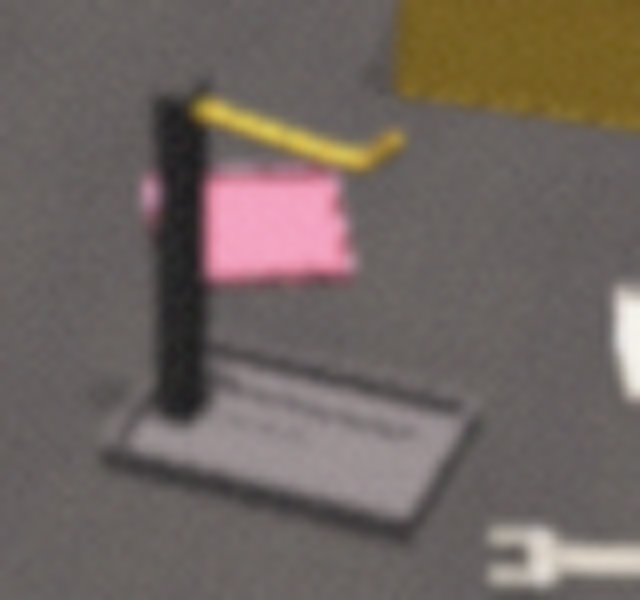

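```bash
cat > m.py <<'E'
from h import *
import pickle
t,s=pickle.load(open("s0.pkl","rb"))
def mask(im,lo,hi,box):
    hsv=cv2.cvtColor(im,cv2.COLOR_RGB2HSV); m=cv2.inRange(hsv,lo,hi); o=np.zeros_like(m); x,y,w,h=box; o[y:y+h,x:x+w]=m[y:y+h,x:x+w]; return o
def rect(m):
    c=max(cv2.findContours(m,cv2.RETR_EXTERNAL,cv2.CHAIN_APPROX_NONE)[0],key=cv2.contourArea); return c,cv2.minAreaRect(c)
np.set_printoptions(precision=3,suppress=True)
if __name__=="__main__":
    # tray
    m=mask(t["image"],(0,0,190),(180,60,255),(320,195,70,70)); c,r=rect(m); 
    b=np.array([on(t,*p,12) for p in cv2.boxPoints(r)]); print("tray",b.mean(0),b.round(1).tolist(),[np.linalg.norm(b[i]-b[i-1]) for i in range(2)])
    m=mask(s["image"],(0,0,170),(180,60,255),(310,195,70,45)); c,r=rect(m)
    q=cv2.approxPolyDP(c,6,True)[:,0]; b=np.array([on(s,*p,12) for p in q.astype(float)]);print("tray side",q.tolist(),b.round(1).tolist(),b.mean(0))
    # housing rim: outer in top
    hsv=cv2.cvtColor(t["image"],cv2.COLOR_RGB2HSV); 
    m=mask(t["image"],(0,0,135),(180,40,215),(244,138,46,45)); c,r=rect(m); e=cv2.fitEllipse(cv2.convexHull(c)); print("rim",e, on(t,*e[0],125))
    m=mask(s["image"],(0,0,110),(180,50,215),(235,215,48,35)); c,r=rect(m); e=cv2.fitEllipse(cv2.convexHull(c)); print("rim side",e, on(s,*e[0],125))
    # orange bail
    for n,im,box in(("t",t,(262,155,16,18)),("s",s,(253,235,12,10))):
        m=mask(im["image"],(0,120,90),(20,255,255),box); ys,xs=np.nonzero(m); print(n,len(xs),xs.mean(),ys.mean(),list(zip(xs,ys)))
    # handle
    for n,im,box in(("t",t,(195,220,22,25)),("s",s,(310,280,20,25))):
        m=mask(im["image"],(95,100,200),(125,255,255),box); ys,xs=np.nonzero(m); c,r=rect(m); print(n,len(xs),xs.mean(),ys.mean(),cv2.boxPoints(r).tolist(),on(im,xs.mean(),ys.mean(),155)); b=np.array([on(im,*p,155) for p in cv2.boxPoints(r)]);print(b.tolist())
    # yellow peg
    for n,im,box in(("t",t,(425,165,20,45)),("s",s,(322,130,32,14))):
        m=mask(im["image"],(20,120,90),(35,255,255),box); ys,xs=np.nonzero(m); print(n,[(y,xs[ys==y].mean().round(1),(ys==y).sum()) for y in np.unique(ys)] if n=="t" else [(x,ys[xs==x].mean().round(1),(xs==x).sum()) for x in np.unique(xs)])
E
python3 m.py
```

```text
tray [ 433.912 -102.457] [[497.5, -26.4], [510.4, -167.8], [370.0, -176.9], [357.8, -38.7]] [np.float64(140.23669543713936), np.float64(141.9964863658503)]
tray side [[328, 201], [322, 227], [364, 232], [368, 205]] [[509.2, -156.9], [493.3, -28.0], [360.9, -42.0], [374.1, -173.6]] [ 434.353 -100.127]
rim ((265.4039001464844, 159.85787963867188), (36.0152702331543, 37.99446105957031), 70.50255584716797) [620.087 149.959]
rim side ((254.29598999023438, 229.3716583251953), (31.99725341796875, 49.987144470214844), 98.1322250366211) [635.957 146.752]
t 15 267.8 163.4 [(np.int64(271), np.int64(160)), (np.int64(272), np.int64(160)), (np.int64(269), np.int64(161)), (np.int64(270), np.int64(161)), (np.int64(272), np.int64(161)), (np.int64(268), np.int64(162)), (np.int64(267), np.int64(163)), (np.int64(268), np.int64(163)), (np.int64(266), np.int64(164)), (np.int64(267), np.int64(164)), (np.int64(266), np.int64(165)), (np.int64(265), np.int64(166)), (np.int64(266), np.int64(166)), (np.int64(265), np.int64(167)), (np.int64(265), np.int64(168))]
s 12 258.3333333333333 239.91666666666666 [(np.int
[... 3487 characters left out ...]
 np.int64(2)), (np.int64(340), np.float64(138.5), np.int64(2)), (np.int64(341), np.float64(138.5), np.int64(2)), (np.int64(342), np.float64(139.0), np.int64(3)), (np.int64(343), np.float64(139.5), np.int64(2)), (np.int64(344), np.float64(139.5), np.int64(2)), (np.int64(345), np.float64(139.5), np.int64(2)), (np.int64(346), np.float64(139.0), np.int64(3)), (np.int64(347), np.float64(138.5), np.int64(2)), (np.int64(348), np.float64(138.0), np.int64(3)), (np.int64(349), np.float64(137.5), np.int64(2)), (np.int64(350), np.float64(130.5), np.int64(2)), (np.int64(351), np.float64(130.5), np.int64(2)), (np.int64(352), np.float64(130.5), np.int64(2)), (np.int64(353), np.float64(130.5), np.int64(2))]
```

Run:
```python
from m import *
crop(t,255,150,30,28,20,"t_bail"); crop(t,192,205,32,44,13,"t_tool"); crop(s,305,275,32,40,14,"s_tool"); crop(s,250,230,20,16,25,"s_bail")
print(on(s,259.4,232.25,125), "cart",on(t,269.75,167.25,53))
```

```text
[618.045 153.352] cart [619.799 147.534]
```

View pics/t_bail.png

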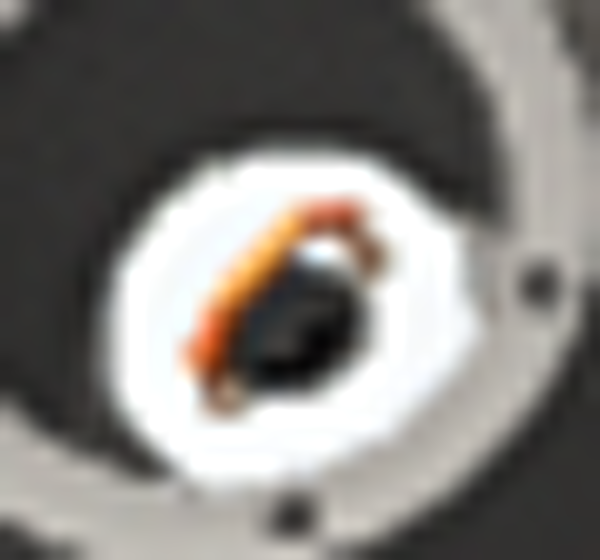

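View pics/t_tool.png

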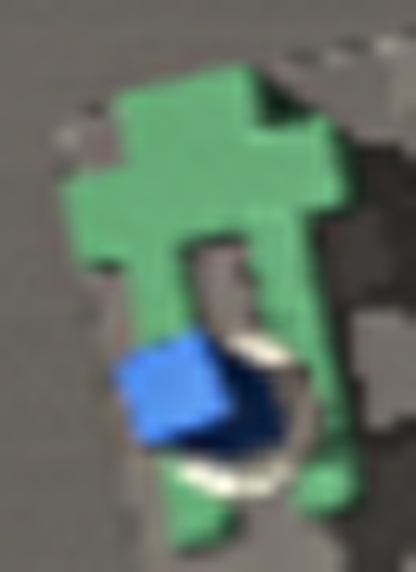

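View pics/s_tool.png

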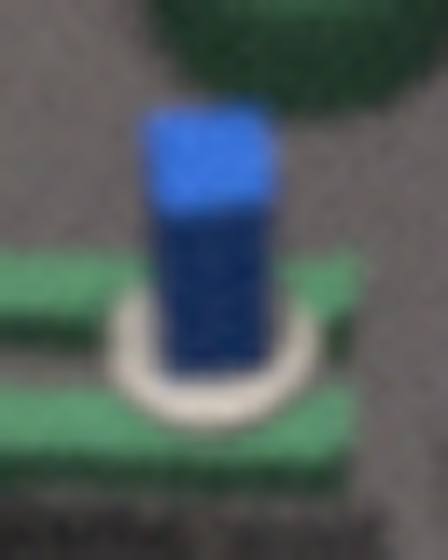

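View pics/s_bail.png

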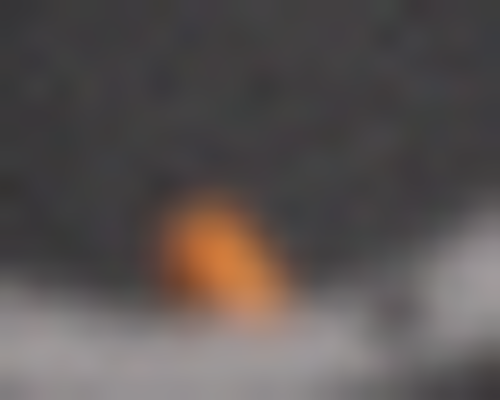

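Run:
```python
from m import *
def P(im,x0,y0,k,p,z): return on(im,x0+(p[0]+.5)/k-.5,y0+(p[1]+.5)/k-.5,z)
def ang(a,b): d=b-a; return np.arctan2(d[1],d[0]),np.linalg.norm(d)
B=lambda p,z:P(t,255,150,20,p,z)
a,b=B((232,305),87),B((298,215),87); print("bar",a,b,(a+b)/2,ang(a,b))
a,b=B((200,347),73),B((358,212),73); print("shoulder",a,b,(a+b)/2,ang(a,b))
a,b=B((225,400),60),B((375,258),60); print("legs?",a,b,(a+b)/2,ang(a,b))
K=lambda p,z:P(t,192,205,13,p,z)
c=[K(p,155) for p in((113,372),(195,330),(235,412),(150,447))]; print("handle",np.mean(c,0),[ang(c[i-1],c[i]) for i in range(4)])
c=[P(s,305,275,14,p,155) for p in((145,112),(270,110),(275,205),(155,217))]; print("handle side",np.mean(c,0),[ang(c[i-1],c[i]) for i in range(4)])
for n,p,q in(("R out",(355,460),(305,215)),("R in",(303,470),(252,245)),("L in",(235,505),(180,250)),("L out",(170,540),(130,260))):
    a,b=K(p,100),K(q,100);print(n,a,b,ang(a,b))
# base plate corners (crop 7, 180,190)
c=[P(t,180,190,7,p,0) for p in((352,112),(415,412),(178,470))];print("base",c,ang(c[1],c[0]),ang(c[1],c[2]))
# peg: top
a,b=on(t,433.7,199.5,160),on(t,436.2,170,170);print("peg top",a,b,ang(a,b), "tip",on(t,435,203,174))
a,b=on(s,345,139.5,160),on(s,324.5,133.5,170);print("peg side",a,b,ang(a,b),"tip",on(s,349.5,137.3,174))
# stand trough: crop 7 @390,150, height 15
c=[P(t,390,150,7,p,15) for p in((130,178),(100,505),(330,525),(350,195))];print("trough",c,ang(c[1],c[0]),ang(c[2],c[3]))
# cover? tri peg bend
print(tri(t,(433.7,199.5),s,(345,139.7)), tri(t,(436.2,170),s,(324.5,133.5)))
```

```text
bar [617.16  153.507] [631.115 143.956] [624.138 148.731] (np.float64(-0.6001767757515156), np.float64(16.910404728545576))
shoulder [615.003 160.398] [636.064 136.956] [625.533 148.677] (np.float64(-0.8388396044952806), np.float64(31.51413642002543))
legs? [610.551 158.473] [632.919 136.037] [621.735 147.255] (np.float64(-0.7869136062309265), np.float64(31.681273311495815))
handle [400.36 304.91] [(np.float64(0.50251227695909), np.float64(17.982364081420176)), (np.float64(-1.093234281003446), np.float64(18.956415909719386)), (np.float64(-2.6467718886850147), np.float64(19.628972062402784)), (np.float64(1.9610696971106325), np.float64(18.918579954140142))]
handle side [402.075 306.836] [(np.float64(-1.2026732172754697), np.float64(21.66495201745516)), (np.float64(-2.843802255525401), np.float64(20.59131187967064)), (np.float64(1.8894117576626652), np.float64(19.58312289232238)), (np.float64(0.40177065675501294), np.float64(19.582368610307235))]
R out [391.998 281.041] [446.268 294.679] (np.float64(0.24621458354469053), np.float64(55.95768501718277))
R in [389.885 292.392] [439.669 30
[... 477 characters left out ...]
t64(106.62977815629856))
peg top [ 490.273 -319.825] [ 571.496 -329.763] (np.float64(-0.12174325554920824), np.float64(81.8293887363937)) tip [ 477.517 -318.846]
peg side [ 494.965 -322.833] [ 569.76  -325.901] (np.float64(-0.04099214996393661), np.float64(74.85789517069071)) tip [ 478.538 -318.592]
trough [array([ 601.702, -284.07 ]), array([ 452.773, -262.826]), array([ 442.713, -363.989]), array([ 592.912, -383.479])] (np.float64(-0.14168687538371358), np.float64(150.43697823344027)) (np.float64(-0.1290388752615274), np.float64(151.45914670736087))
(array([ 492.135, -319.431,  161.055]), np.float64(4.109618805333016)) (array([ 571.682, -330.58 ,  167.262]), np.float64(1.2092095668960148))
```

```bash
cat > g.py <<'E'
from h import *
import sys
np.set_printoptions(precision=3,suppress=True)
def go(x,y,z,head):
    st=ctrl.state(); Rn=R.from_quat(st["orientation"]); 
    Rt=R.from_matrix(np.array([[np.cos(head),np.sin(head),0],[np.sin(head),-np.cos(head),0],[0,0,-1.]]))
    rv=(Rn.inv()*Rt).as_rotvec(); d=Rn.inv().apply(np.array([x,y,z])-st["ee_pos"])/10
    X=Rn.apply([1,0,0])
    print("t %.2f pos"%st["time"],st["ee_pos"],"head %.3f"%np.arctan2(X[1],X[0]),"zaxis",Rn.apply([0,0,1]),"F",st["contact_force"],"open %.3f"%st["opening"]); print("turn",rv,"shift cm",d,"q",st["q"])
if __name__=="__main__": go(*map(float,sys.argv[1:5]))
E
python3 g.py 450 -100 280 -0.45
```

```text
t 0.20 pos [ 143.485 -608.013  238.782] head -1.339 zaxis [-0.     0.001 -1.   ] F [ 0.072  0.377 -0.655] open 0.996
turn [-0.     0.001 -0.889] shift cm [-42.404 -41.503  -4.084] q [ 1.271  0.412 -0.013  1.597  0.006  1.134 -0.082]
```

Request:
step_arm --commands '[0, 0, -0.9, -42, -41, -4, 1, 0, 0, -0.9, -42, -41, -4, 1, 0, 0, -0.9, -42, -41, -4, 1, 0, 0, -0.9, -42, -41, -4, 1, 0, 0, -0.9, -42, -41, -4, 1, 0, 0, -0.9, -42, -41, -4, 1, 0, 0, -0.9, -42, -41, -4, 1, 0, 0, -0.9, -42, -41, -4, 1, 0, 0, -0.9, -42, -41, -4, 1, 0, 0, -0.9, -42, -41, -4, 1, 0, 0, -0.9, -42, -41, -4, 1, 0, 0, -0.9, -42, -41, -4, 1]'

```text
time: 1.4
ee_pos: [447.1, -102.1, 279.6]
orientation: [0.976, -0.217, 0.0, -0.001]
contact_force: [0.7, -0.9, 0.6]
opening: 1.001
```

```bash
python3 g.py 401 306 200 0.43
```

```text
t 1.40 pos [ 447.078 -102.138  279.649] head -0.437 zaxis [ 0.001  0.001 -1.   ] F [ 0.734 -0.931  0.565] open 1.001
turn [-0.001 -0.001 -0.867] shift cm [-21.453 -35.017   8.003] q [ 0.658  0.132 -0.586  1.894  0.079  1.138 -0.394]
```

Request:
step_arm --commands '[0, 0, -0.867, -21.5, -35, 4, 1, 0, 0, -0.867, -21.5, -35, 4, 1, 0, 0, -0.867, -21.5, -35, 4, 1, 0, 0, -0.867, -21.5, -35, 4, 1, 0, 0, -0.867, -21.5, -35, 4, 1, 0, 0, -0.867, -21.5, -35, 4, 1, 0, 0, -0.867, -21.5, -35, 5, 1, 0, 0, -0.867, -21.5, -35, 6, 1, 0, 0, -0.867, -21.5, -35, 7, 1, 0, 0, -0.867, -21.5, -35, 8, 1, 0, 0, -0.867, -21.5, -35, 8, 1]'

```text
time: 2.5
ee_pos: [399.8, 305.0, 198.5]
orientation: [0.977, 0.214, -0.001, 0.0]
contact_force: [0.3, -0.3, 0.0]
opening: 1.0
```

```bash
python3 g.py 401 306 121 0.43; python3 -c "
from h import *
t=snap('top');s=snap('side');crop(t,160,170,110,110,5,'t1');crop(s,250,200,160,130,5,'s1')"
```

```text
t 2.50 pos [399.784 305.05  198.487] head 0.431 zaxis [-0.002 -0.001 -1.   ] F [ 0.326 -0.274  0.011] open 1.000
turn [0.    0.002 0.001] shift cm [ 0.167 -0.037  7.748] q [-0.028  0.382 -0.895  1.892  0.345  1.033 -0.639]
```

View pics/s1.png

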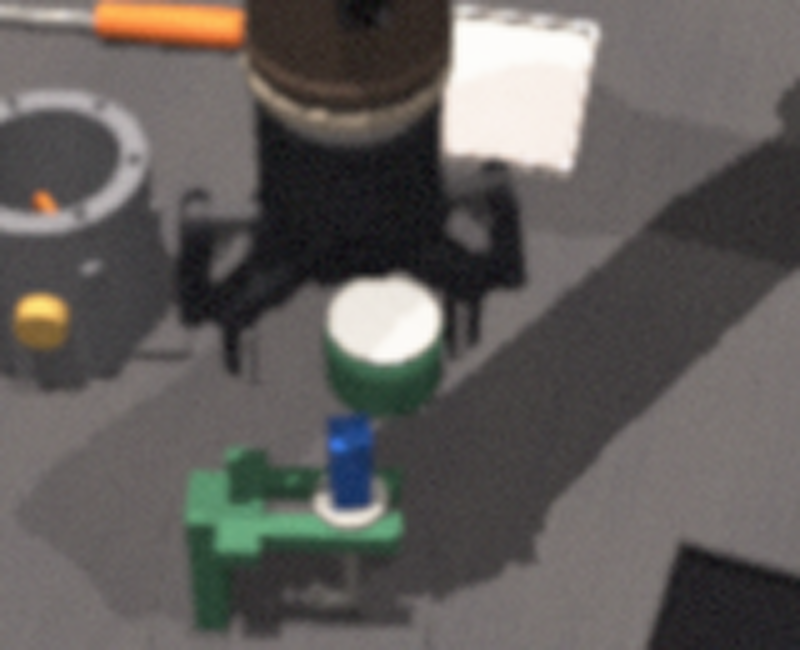

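View pics/t1.png

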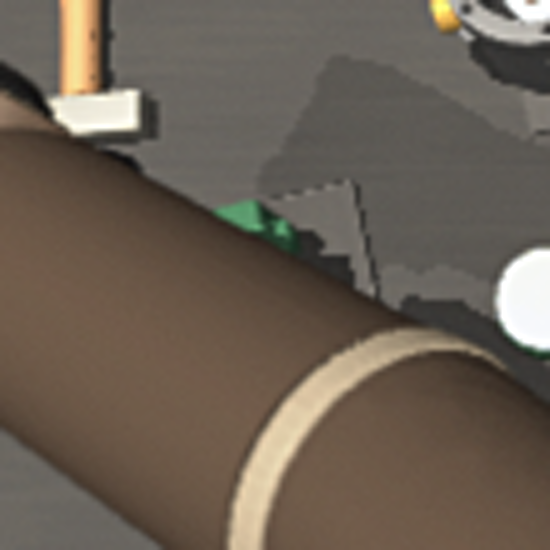

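Request:
step_arm --commands '[0, 0, 0, 0.15, 0, 2, 1, 0, 0, 0, 0.15, 0, 4, 1, 0, 0, 0, 0.15, 0, 6, 1, 0, 0, 0, 0.15, 0, 7, 1, 0, 0, 0, 0.15, 0, 7.75, 1, 0, 0, 0, 0.15, 0, 7.75, 0.5, 0, 0, 0, 0.15, 0, 7.75, 0, 0, 0, 0, 0.15, 0, 7.75, -0.3, 0, 0, 0, 0.15, 0, 7.75, -0.6, 0, 0, 0, 0.15, 0, 7.75, -1, 0, 0, 0, 0.15, 0, 7.75, -1, 0, 0, 0, 0.15, 0, 7.75, -1]' --force 60

```text
time: 3.8
ee_pos: [402.7, 305.6, 123.2]
orientation: [0.977, 0.213, 0.001, 0.0]
contact_force: [-0.7, -1.5, 6.7]
opening: 0.224
```

Request:
step_arm --commands '[0, 0, 0, 0, 0, 0, -1, 0, 0, 0, 0, 0, 0, -1, 0, 0, 0, 0, 0, 0, -1]'

```text
time: 4.1
ee_pos: [402.7, 305.6, 123.2]
orientation: [0.977, 0.213, 0.001, 0.0]
contact_force: [-0.4, -1.1, 2.3]
opening: 0.223
```

```bash
python3 g.py 401 306 121 0.43; python3 -c "
from h import *
t=snap('top');s=snap('side');crop(t,160,170,110,110,5,'t2');crop(s,270,220,110,110,6,'s2')"
```

```text
t 4.10 pos [402.667 305.581 123.192] head 0.428 zaxis [ 0.002  0.    -1.   ] F [-0.385 -1.135  2.281] open 0.223
turn [ 0.    -0.001 -0.002] shift cm [-0.135 -0.107  0.219] q [-0.095  0.481 -0.829  1.965  0.456  0.889 -0.735]
```

View pics/s2.png

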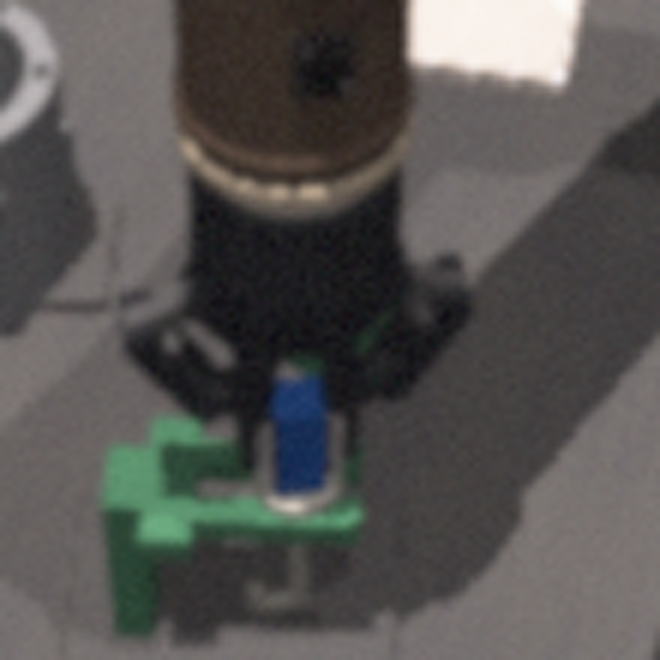

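Request:
step_arm --commands '[0, 0, 0, 0, 0, -0.3, -1, 0, 0, 0, 0, 0, -0.7, -1, 0, 0, 0, 0, 0, -1, -1, 0, 0, 0, -1, -0.2, -1, -1, 0, 0, 0, -2.5, -0.45, -1, -1, 0, 0, 0, -4.5, -0.8, -1, -1, 0, 0, 0, -6, -1.1, -1, -1, 0, 0, 0, -6, -1.1, -1.5, -1, 0, 0, 0, -6, -1.1, -4, -1, 0, 0, 0, -6, -1.1, -7, -1, 0, 0, 0, -6, -1.1, -11, -1, 0, 0, 0, -6, -1.1, -14, -1]'

```text
time: 5.4
ee_pos: [343.8, 291.3, 265.7]
orientation: [0.977, 0.213, 0.002, -0.0]
contact_force: [-0.5, 0.2, -1.0]
opening: 0.227
```

```bash
python3 g.py 601 127 263 0.77; python3 -c "
from h import *
t=snap('top','t3');s=snap('side','s3');crop(s,260,180,130,110,6,'s3c')"
```

```text
t 5.40 pos [343.761 291.305 265.66 ] head 0.429 zaxis [ 0.003  0.002 -1.   ] F [-0.492  0.177 -0.958] open 0.227
turn [ 0.    -0.003 -0.341] shift cm [16.563 25.638  0.316] q [ 0.076  0.197 -0.989  1.916  0.184  1.12  -0.556]
```

View pics/s3c.png

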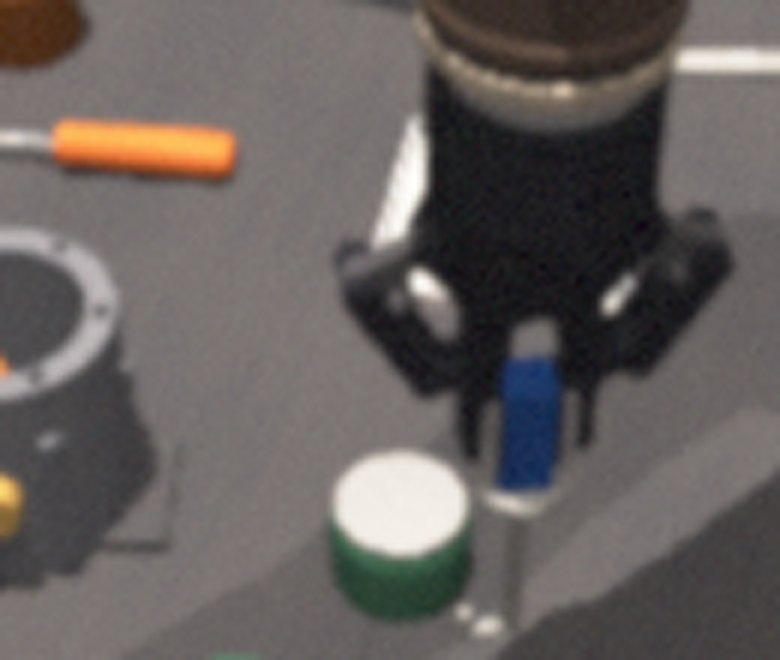

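```bash
python3 -c "
from h import *
s=ctrl.snapshot('side')
p=ctrl.state()['ee_pos']; z=p[2]-103.2
print(p, proj(s,[[p[0],p[1],z+82.5],[p[0],p[1],z+40],[p[0],p[1],z],[p[0]+18*np.cos(.429),p[1]+18*np.sin(.429),z+13.5]]))
for u,v,zz in((260+517/6-.4,180+525/6-.4,z+70),(260+510/6-.4,180+605/6-.4,z+7)): print(on(s,u,v,zz))
"
```

```text
[344.61300383 291.46198908 265.1570022 ] [[347.16201913 260.06636026]
 [346.41083709 272.97705675]
 [345.7425691  284.38845593]
 [338.10167048 281.57910103]]
[344.94703267 300.83672372]
[348.72891799 286.60225833]
```

Request:
step_arm --commands '[0, 0, -0.05, 2, 3, 0.3, -1, 0, 0, -0.1, 5, 7, 0.3, -1, 0, 0, -0.2, 8, 12, 0.3, -1, 0, 0, -0.25, 11, 17, 0.3, -1, 0, 0, -0.3, 13.5, 21, 0.3, -1, 0, 0, -0.34, 15.5, 24, 0.3, -1, 0, 0, -0.34, 16.5, 25.6, 0.3, -1, 0, 0, -0.34, 16.5, 25.6, 0.3, -1, 0, 0, -0.34, 16.5, 25.6, 0.3, -1]'

```text
time: 6.45
ee_pos: [600.3, 127.1, 261.6]
orientation: [0.927, 0.374, 0.002, -0.001]
contact_force: [-0.4, 0.5, -1.2]
opening: 0.227
```

```bash
python3 g.py 601 127 166 0.77; python3 -c "
from h import *
t=snap('top','t4');s=snap('side','s4');crop(s,210,150,130,110,6,'s4c');crop(t,220,110,110,90,7,'t4c')"
```

```text
t 6.45 pos [600.286 127.051 261.624] head 0.767 zaxis [ 0.003  0.003 -1.   ] F [-0.392  0.499 -1.158] open 0.227
turn [ 0.    -0.004 -0.003] shift cm [0.01  0.051 9.562] q [ 0.312  0.512 -0.869  1.558  0.403  1.257  0.149]
```

View pics/s4c.png

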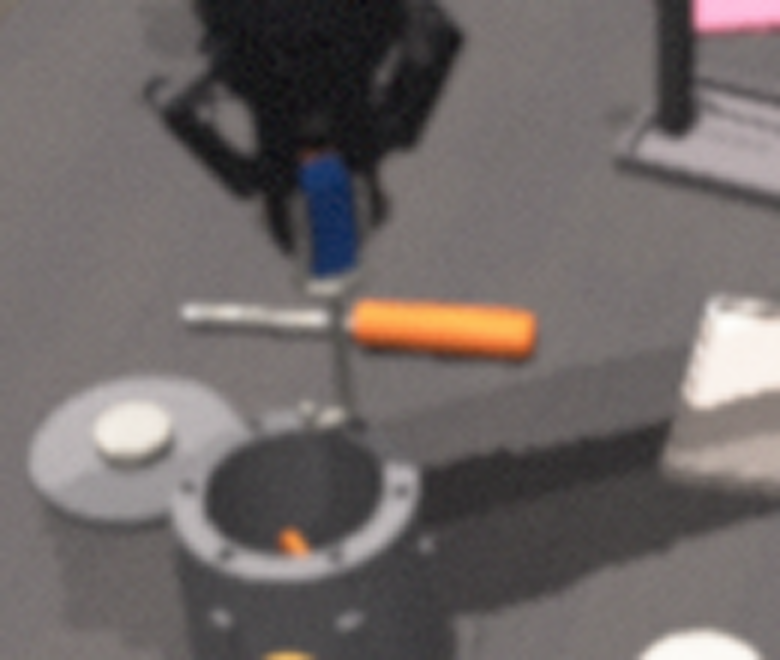

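View pics/t4c.png

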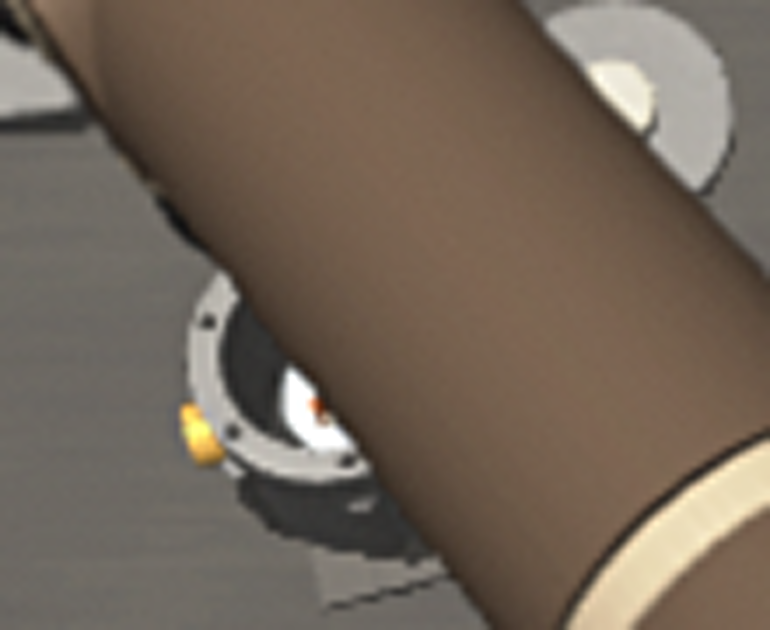

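Request:
step_arm --commands '[0, -0.004, 0, 0, 0, 1, -1, 0, -0.004, 0, 0, 0, 2.5, -1, 0, -0.004, 0, 0, 0, 4.5, -1, 0, -0.004, 0, 0, 0, 6.5, -1, 0, -0.004, 0, 0, 0, 8, -1, 0, -0.004, 0, 0, 0, 9, -1, 0, -0.004, 0, 0, 0, 9.55, -1, 0, -0.004, 0, 0, 0, 9.55, -1, 0, -0.004, 0, 0, 0, 9.55, -1]'

```text
time: 7.45
ee_pos: [600.5, 128.6, 167.8]
orientation: [0.927, 0.375, 0.001, 0.001]
contact_force: [0.0, 0.4, -1.3]
opening: 0.223
```

```bash
python3 g.py 617 143 166 0.77; python3 -c "
from h import *
t=snap('top','t5');s=snap('side','s5');crop(s,210,170,100,90,8,'s5c')"
```

```text
t 7.45 pos [600.543 128.608 167.791] head 0.770 zaxis [ 0.003 -0.    -1.   ] F [ 0.022  0.369 -1.292] open 0.223
turn [ 0.002 -0.002 -0.   ] shift cm [2.183 0.111 0.183] q [ 0.278  0.597 -0.823  1.664  0.484  1.093  0.083]
```

View pics/s5c.png

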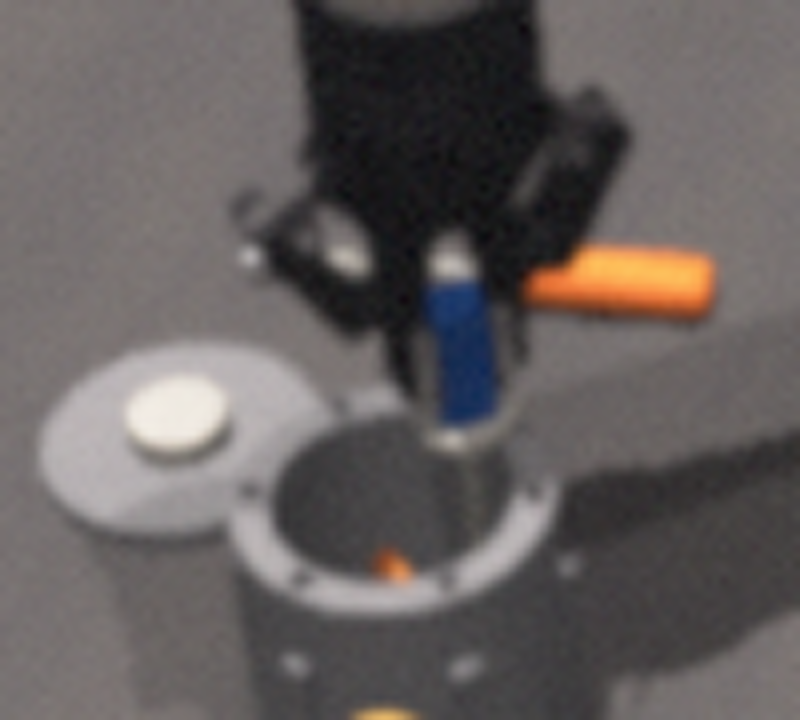

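Request:
step_arm --commands '[0, 0, 0, 0.4, 0.05, 0.1, -1, 0, 0, 0, 0.8, 0.1, 0.1, -1, 0, 0, 0, 1.2, 0.1, 0.1, -1, 0, 0, 0, 1.5, 0.1, 0.1, -1, 0, 0, 0, 1.8, 0.1, 0.1, -1, 0, 0, 0, 2.1, 0.1, 0.1, -1, 0, 0, 0, 2.3, 0.1, 0.1, -1, 0, 0, 0, 2.3, 0.1, 0.1, -1, 0, 0, 0, 2.3, 0.1, 0.1, -1]'

```text
time: 8.45
ee_pos: [617.8, 143.9, 167.1]
orientation: [0.927, 0.375, 0.001, 0.001]
contact_force: [-0.0, -0.8, -1.9]
opening: 0.228
```

```bash
python3 g.py 617 143 166 0.77; python3 -c "
from h import *
t=snap('top','t6');s=snap('side','s6');crop(s,230,200,60,60,11,'s6c');crop(t,220,110,110,90,7,'t6c')"
```

```text
t 8.45 pos [617.803 143.854 167.056] head 0.770 zaxis [ 0.003 -0.    -1.   ] F [-0.01  -0.845 -1.877] open 0.228
turn [ 0.002 -0.002 -0.   ] shift cm [-0.117  0.005  0.105] q [ 0.238  0.628 -0.811  1.613  0.496  1.115  0.07 ]
```

View pics/s6c.png

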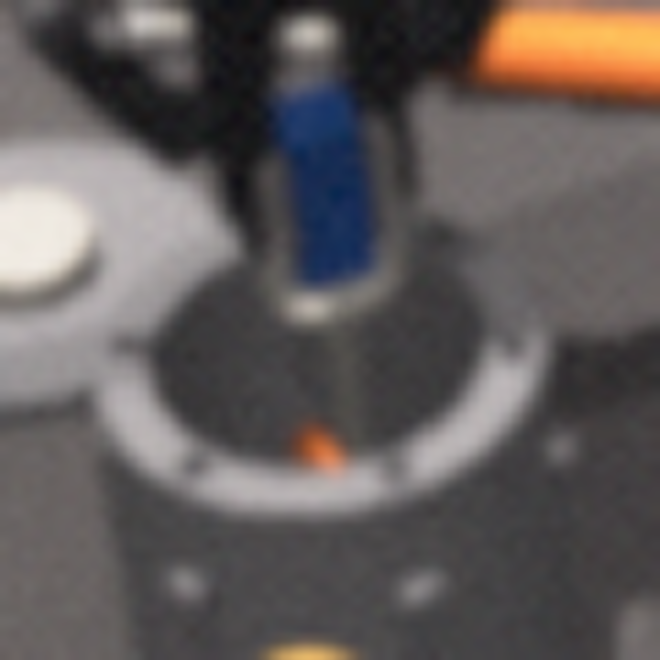

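View pics/t6c.png

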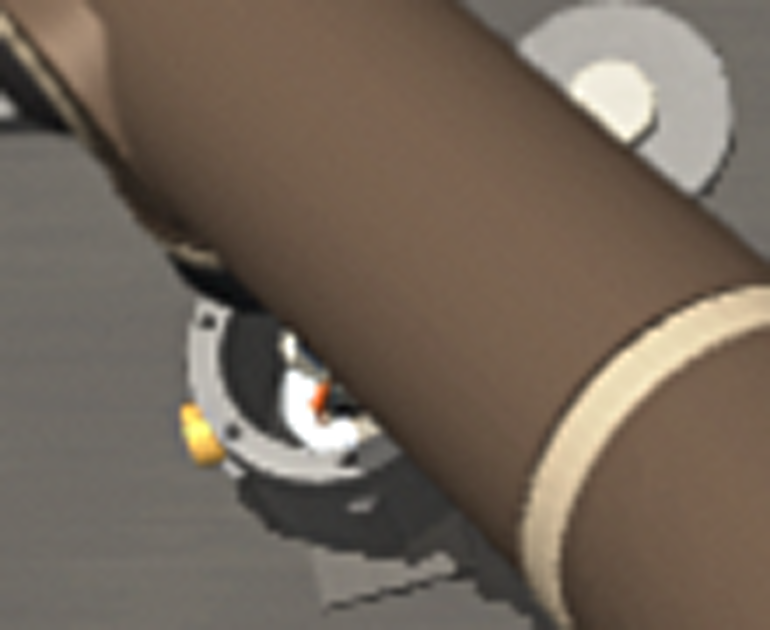

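Request:
step_arm --commands '[0, 0, 0, 0, 0, -0.3, -1, 0, 0, 0, 0, 0, -0.6, -1, 0, 0, 0, 0, 0, -0.9, -1, 0, 0, 0, 0, 0, -1.2, -1, 0, 0, 0, 0, 0, -1.5, -1, 0, 0, 0, 0, 0, -1.8, -1, 0, 0, 0, 0, 0, -2.1, -1, 0, 0, 0, 0, 0, -2.4, -1, 0, 0, 0, 0, 0, -2.6, -1, 0, 0, 0, 0, 0, -2.6, -1]'

```text
time: 9.55
ee_pos: [617.8, 143.8, 193.3]
orientation: [0.927, 0.375, 0.001, 0.001]
contact_force: [0.4, 0.1, -3.7]
opening: 0.229
```

```bash
python3 g.py 617 143 310 0.77; python3 -c "
from h import *
t=snap('top','t7');s=snap('side','s7');crop(s,230,200,60,60,11,'s7c');crop(t,220,110,110,90,7,'t7c')"; python3 g.py 617 143 310 0.77
```

```text
t 9.55 pos [617.804 143.783 193.34 ] head 0.769 zaxis [ 0.003 -0.    -1.   ] F [ 0.357  0.103 -3.683] open 0.229
turn [ 0.002 -0.002 -0.001] shift cm [ -0.087   0.028 -11.666] q [ 0.247  0.603 -0.825  1.587  0.473  1.159  0.087]
t 9.65 pos [617.657 143.677 192.975] head 0.769 zaxis [ 0.003 -0.    -1.   ] F [ 0.233  0.728 -3.701] open 0.222
turn [ 0.002 -0.002 -0.001] shift cm [ -0.074   0.029 -11.703] q [ 0.247  0.603 -0.825  1.587  0.474  1.159  0.087]
```

View pics/s7c.png

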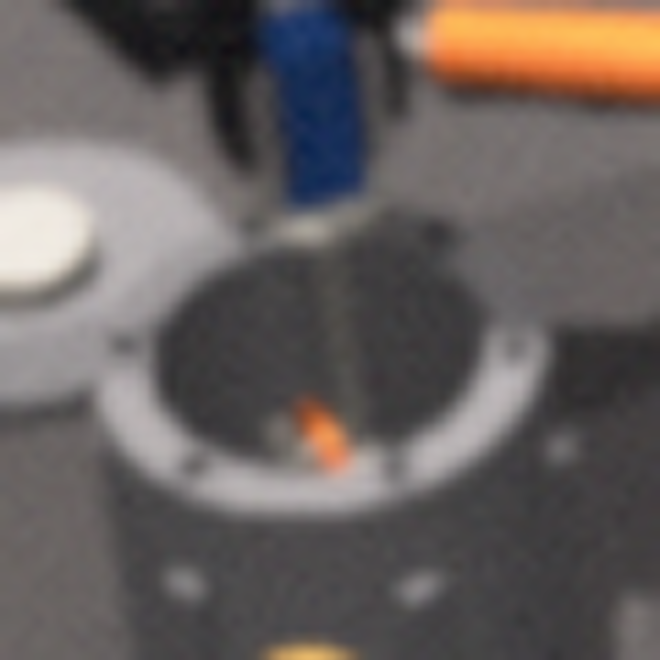

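View pics/t7c.png

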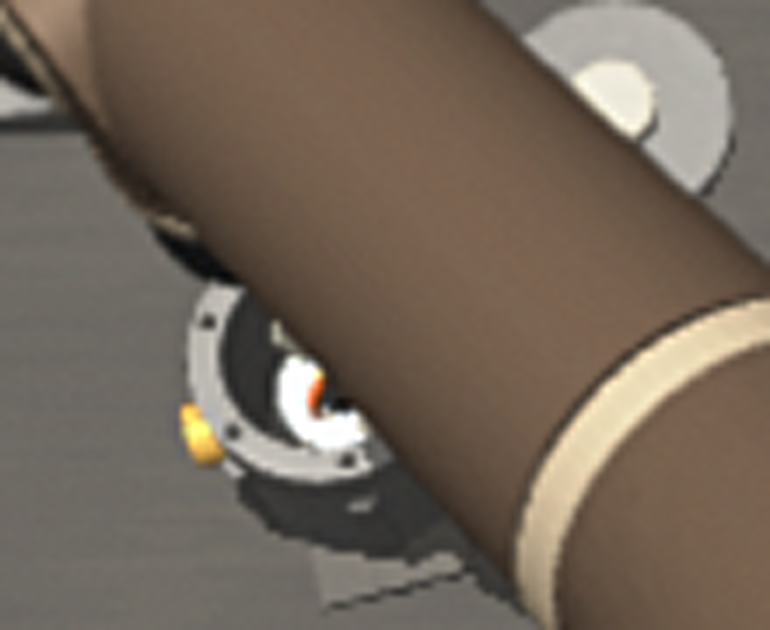

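Request:
step_arm --commands '[0, 0, 0, 0, 0, -0.5, -1, 0, 0, 0, 0, 0, -1.2, -1, 0, 0, 0, 0, 0, -2.2, -1, 0, 0, 0, 0, 0, -3.5, -1, 0, 0, 0, 0, 0, -5, -1, 0, 0, 0, 0, 0, -6.5, -1, 0, 0, 0, 0, 0, -8, -1, 0, 0, 0, 0, 0, -9.5, -1, 0, 0, 0, 0, 0, -11, -1, 0, 0, 0, 0, 0, -12.2, -1, 0, 0, 0, 0, 0, -13, -1, 0, 0, 0, 0, 0, -13.3, -1]'

```text
time: 10.85
ee_pos: [617.5, 143.9, 327.0]
orientation: [0.927, 0.375, 0.002, 0.001]
contact_force: [0.9, 0.6, -3.5]
opening: 0.23
```

```bash
python3 g.py 427 -103 325 0.1; python3 -c "
from h import *
t=snap('top','t8');s=snap('side','s8');crop(s,220,130,100,110,7,'s8c')"
```

```text
t 10.85 pos [617.495 143.896 326.954] head 0.769 zaxis [ 0.004 -0.    -1.   ] F [ 0.937  0.626 -3.474] open 0.230
turn [ 0.002 -0.003  0.669] shift cm [-30.861   4.479   0.129] q [ 0.265  0.503 -0.872  1.41   0.386  1.401  0.161]
```

View pics/s8c.png

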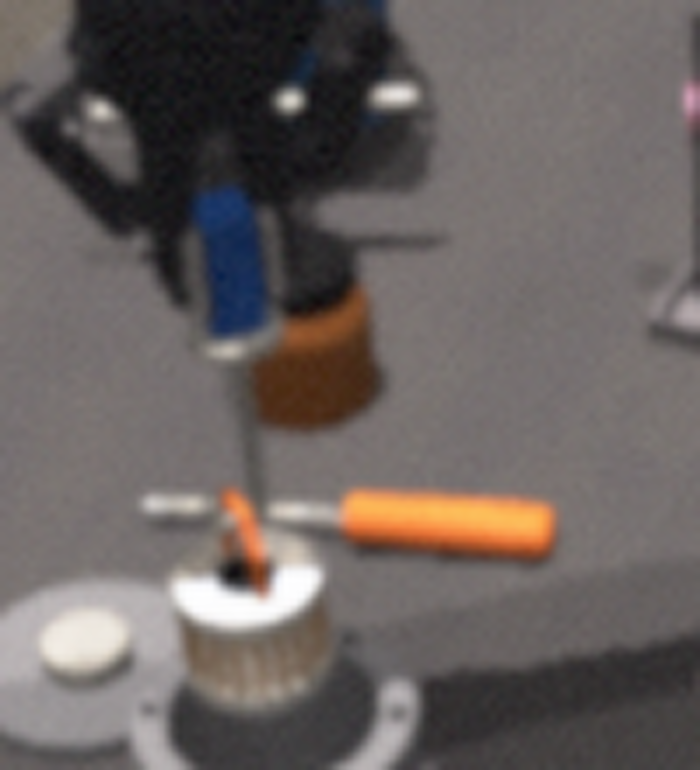

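Request:
step_arm --commands '[0, 0, 0, -0.3, 0.05, 0, -1, 0, 0, 0, -1.2, 0.2, 0, -1, 0, 0, 0, -2.5, 0.4, 0, -1, 0, 0, 0, -4.4, 0.7, 0, -1, 0, 0, 0, -6.6, 1, 0, -1, 0, 0, 0, -9.1, 1.4, 0, -1, 0, 0, 0, -11.6, 1.8, 0, -1, 0, 0, 0, -14.1, 2.2, 0, -1, 0, 0, 0, -16.6, 2.6, 0, -1, 0, 0, 0, -19.1, 3, 0, -1, 0, 0, 0, -21.6, 3.4, 0, -1, 0, 0, 0, -23.8, 3.7, 0, -1]'

```text
time: 12.15
ee_pos: [470.3, -50.2, 325.5]
orientation: [0.927, 0.374, 0.001, 0.001]
contact_force: [-0.4, 0.3, -3.4]
opening: 0.228
```

```bash
python3 g.py 427.5 -108 325 0.77
```

```text
t 12.15 pos [470.32  -50.227 325.485] head 0.768 zaxis [ 0.002 -0.002 -1.   ] F [-0.422  0.299 -3.357] open 0.228
turn [ 0.003 -0.    -0.002] shift cm [-7.093  1.183  0.048] q [ 0.825  0.173 -0.919  1.781  0.147  1.256  0.635]
```

Request:
step_arm --commands '[0, 0, 0, -2, 0.33, 0, -1, 0, 0, 0, -3.7, 0.6, 0, -1, 0, 0, 0, -5, 0.85, 0, -1, 0, 0, 0, -6, 1, 0.3, -1, 0, 0, 0, -6.6, 1.1, 1, -1, 0, 0, 0, -7, 1.15, 2, -1, 0, 0, 0, -7.1, 1.2, 3.5, -1, 0, 0, 0, -7.1, 1.2, 5, -1, 0, 0, 0, -7.1, 1.2, 6.5, -1, 0, 0, 0, -7.1, 1.2, 8, -1, 0, 0, 0, -7.1, 1.2, 9, -1, 0, 0, 0, -7.1, 1.2, 9.5, -1]'

```text
time: 13.35
ee_pos: [427.3, -107.8, 229.1]
orientation: [0.927, 0.375, 0.0, 0.0]
contact_force: [-1.0, -0.1, -3.4]
opening: 0.227
```

```bash
python3 g.py 427.5 -108 183 0.77; python3 -c "
from h import *
t=snap('top','t9');s=snap('side','s9');crop(s,280,100,110,140,5,'s9c');crop(t,300,170,110,100,5,'t9c')"
```

```text
t 13.35 pos [ 427.291 -107.81   229.139] head 0.769 zaxis [ 0.001 -0.001 -1.   ] F [-1.046 -0.11  -3.364] open 0.227
turn [ 0.001 -0.    -0.001] shift cm [0.001 0.024 4.614] q [ 0.918  0.197 -0.868  1.99   0.176  1.03   0.737]
```

View pics/s9c.png

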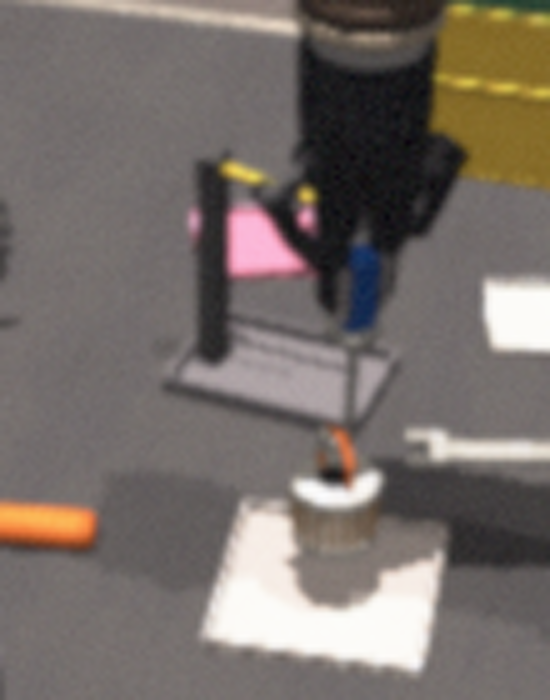

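View pics/t9c.png

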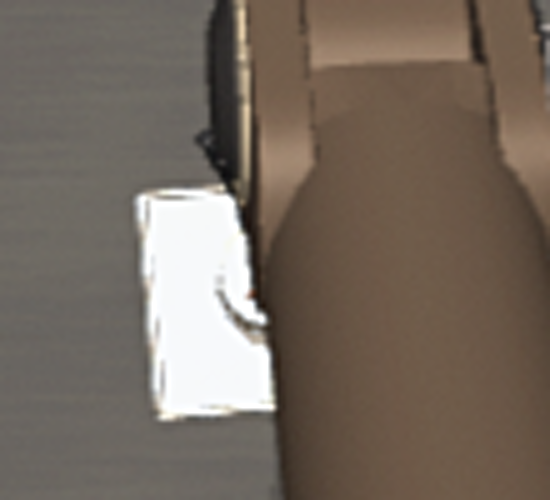

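Request:
step_arm --commands '[0, 0, 0, 0, 0, 0.4, -1, 0, 0, 0, 0, 0, 1.2, -1, 0, 0, 0, 0, 0, 2.2, -1, 0, 0, 0, 0, 0, 3.2, -1, 0, 0, 0, 0, 0, 4, -1, 0, 0, 0, 0, 0, 4.3, -1, 0, 0, 0, 0, 0, 4.5, -1, 0, 0, 0, 0, 0, 4.7, -1, 0, 0, 0, 0, 0, 4.85, -1, 0, 0, 0, 0, 0, 5, -1, 0, 0, 0, 0, 0, 5.15, -1, 0, 0, 0, 0, 0, 5.3, -1]'

```text
time: 14.65
ee_pos: [427.9, -108.1, 177.0]
orientation: [0.927, 0.375, 0.001, 0.001]
contact_force: [-0.1, 0.4, -1.4]
opening: 0.222
```

```bash
python3 g.py 427.5 -108 164 0.77; python3 -c "
from h import *
s=snap('side','s10');crop(s,300,140,80,100,7,'s10c')"
```

```text
t 14.65 pos [ 427.866 -108.09   176.965] head 0.768 zaxis [ 0.002 -0.001 -1.   ] F [-0.128  0.383 -1.438] open 0.222
turn [ 0.002 -0.001 -0.002] shift cm [-0.021 -0.035  1.296] q [ 0.87   0.273 -0.842  2.054  0.258  0.917  0.656]
```

View pics/s10c.png

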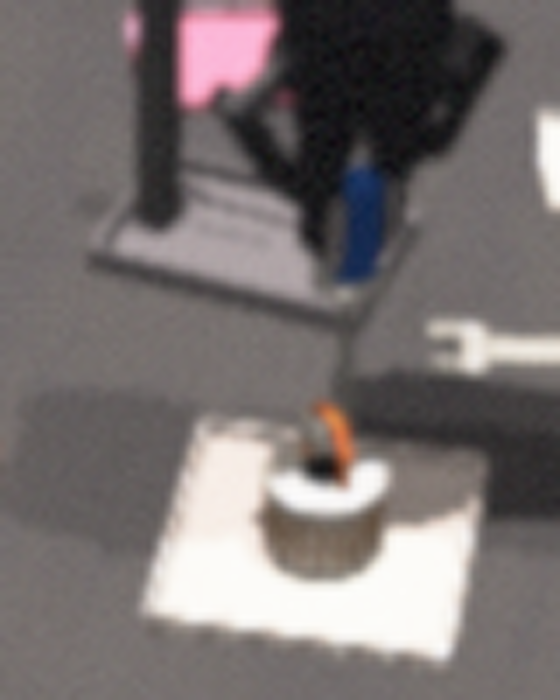

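Request:
step_arm --commands '[0, 0, 0, 0, 0, 0.4, -1, 0, 0, 0, 0, 0, 0.8, -1, 0, 0, 0, 0, 0, 1.2, -1, 0, 0, 0, 0, 0, 1.3, -1, 0, 0, 0, 0, 0, 1.3, -1, 0, 0, 0, -0.4, 0, 1.3, -1, 0, 0, 0, -1, 0, 1.3, -1, 0, 0, 0, -1.8, 0, 1.3, -1, 0, 0, 0, -2.6, 0, 1.3, -1, 0, 0, 0, -3.4, 0, 1.3, -1, 0, 0, 0, -3.9, 0, 1.3, -1, 0, 0, 0, -3.9, 0, 1.3, -1]'

```text
time: 15.9
ee_pos: [399.0, -136.0, 163.7]
orientation: [0.927, 0.374, 0.0, 0.001]
contact_force: [0.1, -0.3, -1.9]
opening: 0.227
```

```bash
python3 g.py 427.5 -108 270 0.77; python3 -c "
from h import *
s=snap('side','s11');crop(s,300,140,80,100,7,'s11c')"
```

```text
t 15.90 pos [ 398.991 -136.012  163.703] head 0.767 zaxis [ 0.001 -0.001 -1.   ] F [ 0.07  -0.347 -1.885] open 0.227
turn [ 0.002  0.    -0.003] shift cm [  3.995  -0.02  -10.63 ] q [ 0.949  0.254 -0.832  2.111  0.247  0.872  0.739]
```

View pics/s11c.png

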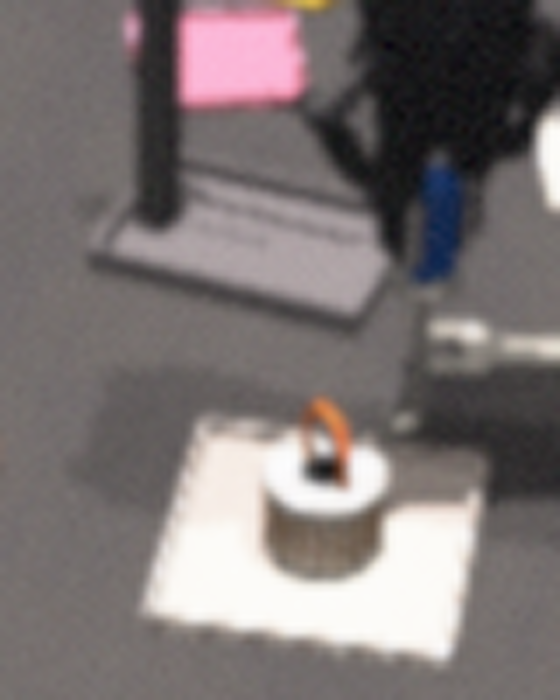

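Request:
step_arm --commands '[0, 0, 0, 0, 0, -3, -1, 0, 0, 0, 0, 0, -6.5, -1, 0, 0, 0, 0, 0, -10, -1, 0, 0, 0.05, 2, -3, -10.4, -1, 0, 0, 0.1, 5, -7, -10.4, -1, 0, 0, 0.15, 8, -11, -10.4, -1, 0, 0, 0.2, 11.2, -15, -10.4, -1, 0, 0, 0.25, 14, -19, -10.4, -1, 0, 0, 0.3, 17, -23, -10.4, -1, 0, 0, 0.337, 20, -27, -10.4, -1, 0, 0, 0.337, 23, -31, -10.4, -1, 0, 0, 0.337, 25, -33.7, -10.4, -1]'

```text
time: 17.15
ee_pos: [344.6, 283.5, 267.4]
orientation: [0.977, 0.214, 0.001, 0.0]
contact_force: [1.2, -1.0, -1.2]
opening: 0.227
```

```bash
python3 g.py 343.8 291.3 135 0.43;  python3 -c "
from h import *
t=snap('top','t12')"
```

```text
t 17.15 pos [344.627 283.454 267.373] head 0.431 zaxis [ 0.002  0.    -1.   ] F [ 1.208 -1.047 -1.223] open 0.227
turn [ 0.001 -0.002  0.001] shift cm [ 0.228 -0.758 13.237] q [ 0.27   0.262 -1.224  1.915  0.272  1.149 -0.626]
```

View pics/t12.png

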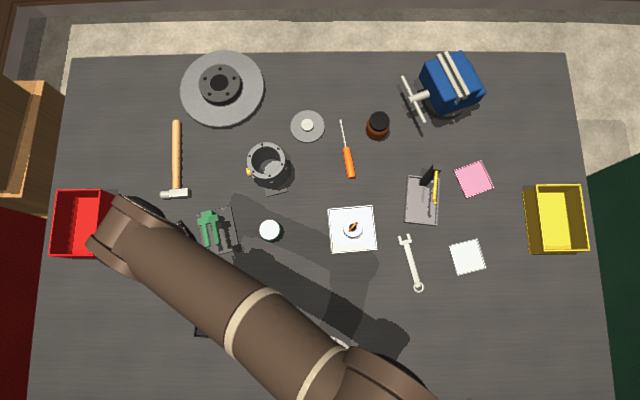

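Request:
step_arm --commands '[0, 0, 0, 0.2, -0.76, 2, -1, 0, 0, 0, 0.2, -0.76, 5, -1, 0, 0, 0, 0.2, -0.76, 8.5, -1, 0, 0, 0, 0.2, -0.76, 11.5, -1, 0, 0, 0, 0.2, -0.76, 13, -1, 0, 0, 0, 0.2, -0.76, 13.4, -1, 0, 0, 0, 0.2, -0.76, 13.4, -1, 0, 0, 0, 0.2, -0.76, 13.4, -1]'

```text
time: 18.0
ee_pos: [341.0, 300.1, 135.3]
orientation: [0.976, 0.218, 0.002, -0.003]
contact_force: [-0.1, 0.3, -2.3]
opening: 0.225
```

```bash
python3 g.py 402 305.2 133 0.43; python3 -c "
from h import *
t=snap('top','t13');s=snap('side','s13');crop(s,270,220,110,110,6,'s13c')"
```

```text
t 18.00 pos [341.028 300.085 135.35 ] head 0.440 zaxis [ 0.003  0.007 -1.   ] F [-0.056  0.276 -2.319] open 0.225
turn [-0.005 -0.006  0.01 ] shift cm [5.733 2.135 0.258] q [ 0.033  0.454 -1.06   2.066  0.508  0.9   -0.87 ]
```

View pics/s13c.png

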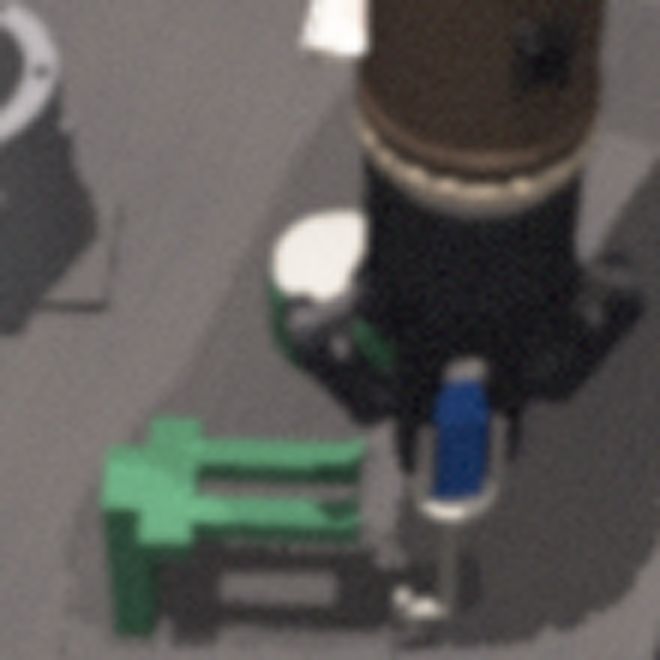

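Request:
step_arm --commands '[-0.005, -0.006, 0.01, -0.03, 0.5, 0.2, -1, -0.005, -0.006, 0.01, -0.07, 0.96, 0.25, -1, -0.005, -0.006, 0.01, -0.07, 0.96, 0.25, -1, -0.005, -0.006, 0.01, -0.07, 0.96, 0.25, -1]'

```text
time: 18.5
ee_pos: [344.8, 290.6, 132.8]
orientation: [0.977, 0.213, 0.0, 0.0]
contact_force: [0.0, 0.4, -1.6]
opening: 0.226
```

```bash
python3 g.py 402.7 305.6 133 0.43
```

```text
t 18.50 pos [344.761 290.621 132.796] head 0.429 zaxis [ 0. -0. -1.] F [ 0.005  0.396 -1.582] open 0.226
turn [ 0.    -0.    -0.001] shift cm [ 5.892  1.047 -0.019] q [ 0.047  0.454 -1.053  2.07   0.509  0.901 -0.864]
```

Request:
step_arm --commands '[0, 0, 0, 0.8, 0.15, 0, -1, 0, 0, 0, 1.8, 0.33, 0, -1, 0, 0, 0, 2.8, 0.5, 0, -1, 0, 0, 0, 3.8, 0.68, 0, -1, 0, 0, 0, 4.8, 0.86, 0, -1, 0, 0, 0, 5.5, 0.98, 0, -1, 0, 0, 0, 5.85, 1.05, 0, -1, 0, 0, 0, 5.85, 1.05, 0, -1, 0, 0, 0, 5.85, 1.05, 0, -1]'

```text
time: 19.4
ee_pos: [402.0, 305.4, 132.7]
orientation: [0.977, 0.213, -0.0, 0.0]
contact_force: [-0.3, 0.1, -2.0]
opening: 0.226
```

```bash
python3 g.py 402.7 305.6 123.2 0.43; python3 -c "
from h import *
t=snap('top','t14');s=snap('side','s14');crop(s,270,220,110,110,6,'s14c')"
```

```text
t 19.40 pos [401.951 305.409 132.748] head 0.429 zaxis [-0. -0. -1.] F [-0.348  0.086 -2.012] open 0.226
turn [ 0.     0.    -0.001] shift cm [0.076 0.013 0.955] q [ 0.023  0.535 -1.003  1.951  0.553  0.96  -0.821]
```

View pics/s14c.png

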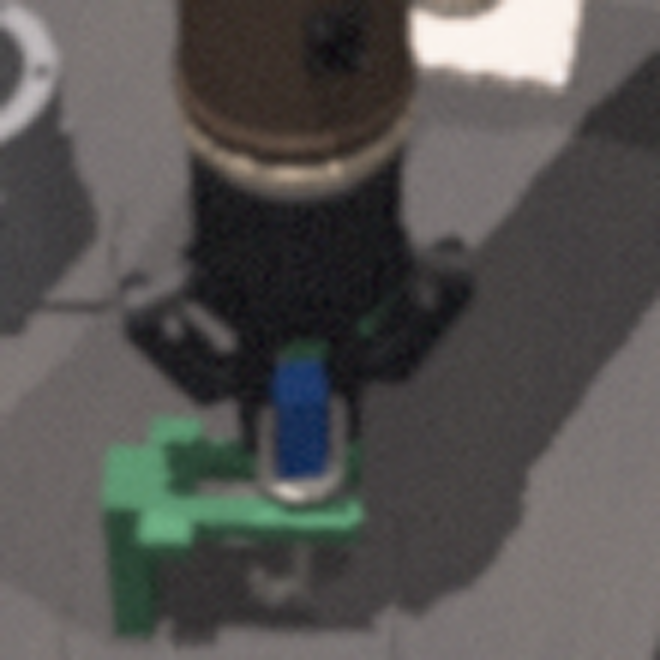

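Request:
step_arm --commands '[0, 0, 0, 0.05, 0, 0.4, -1, 0, 0, 0, 0.05, 0, 0.7, -1, 0, 0, 0, 0.05, 0, 0.85, -1, 0, 0, 0, 0.05, 0, 0.93, -1, 0, 0, 0, 0.05, 0, 0.96, -1, 0, 0, 0, 0.05, 0, 0.96, -1]'

```text
time: 20.1
ee_pos: [402.4, 305.6, 123.2]
orientation: [0.977, 0.213, 0.0, 0.0]
contact_force: [0.5, -0.2, -1.2]
opening: 0.226
```

Request:
step_arm --commands '[0, 0, 0, 0, 0, 0, -0.5, 0, 0, 0, 0, 0, 0, -0.45, 0, 0, 0, 0, 0, 0, -0.35, 0, 0, 0, 0, 0, 0, -0.1, 0, 0, 0, 0, 0, 0, 0.3, 0, 0, 0, 0, 0, 0, 0.6]'

```text
time: 20.7
ee_pos: [402.4, 305.6, 123.3]
orientation: [0.977, 0.213, 0.0, 0.0]
contact_force: [-0.7, -0.2, -0.8]
opening: 0.78
```

```bash
python3 g.py 402.7 305.6 260 0.43; python3 -c "
from h import *
s=snap('side','s15');crop(s,270,220,110,110,6,'s15c')"
```

```text
t 20.70 pos [402.42  305.6   123.283] head 0.429 zaxis [ 0. -0. -1.] F [-0.659 -0.193 -0.819] open 0.780
turn [ 0.001 -0.    -0.001] shift cm [  0.027   0.019 -13.672] q [ 0.012  0.547 -0.991  1.959  0.568  0.944 -0.833]
```

View pics/s15c.png

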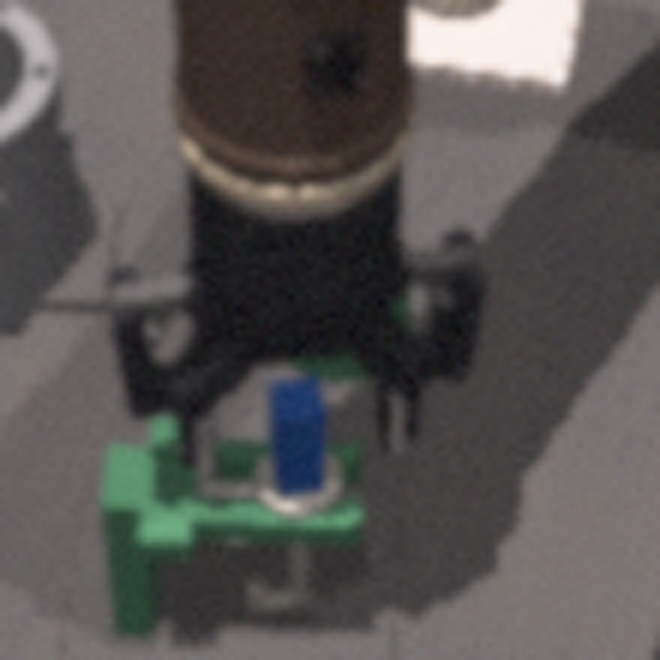

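Request:
step_arm --commands '[0, 0, 0, 0, 0, -3, 0.6, 0, 0, 0, 0, 0, -6.5, 1, 0, 0, 0, 0, 0, -10, 1, 0, 0, 0.1, -1.2, 2.5, -14, 1, 0, 0, 0.2, -3.2, 7, -14, 1, 0, 0, 0.3, -5.2, 11, -14, 1, 0, 0, 0.4, -7, 15, -14, 1, 0, 0, 0.5, -9, 19, -14, 1, 0, 0, 0.6, -11, 23, -14, 1, 0, 0, 0.6, -12.8, 27.5, -14, 1]'

```text
time: 21.75
ee_pos: [399.8, 0.9, 263.8]
orientation: [0.996, -0.087, 0.001, 0.001]
contact_force: [1.6, -1.0, 0.6]
opening: 1.002
```

```bash
python3 -c "
from h import *
t=snap('top','t16');s=snap('side','s16');crop(t,180,190,60,60,10,'t16r');crop(s,310,190,70,60,11,'s16c')
im=cv2.imread('pics/t12.png')[205:250,325:382];cv2.imwrite('pics/t12c.png',cv2.resize(im,None,fx=14,fy=14,interpolation=cv2.INTER_CUBIC))"
```

```text
(no output)
```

View pics/t12c.png

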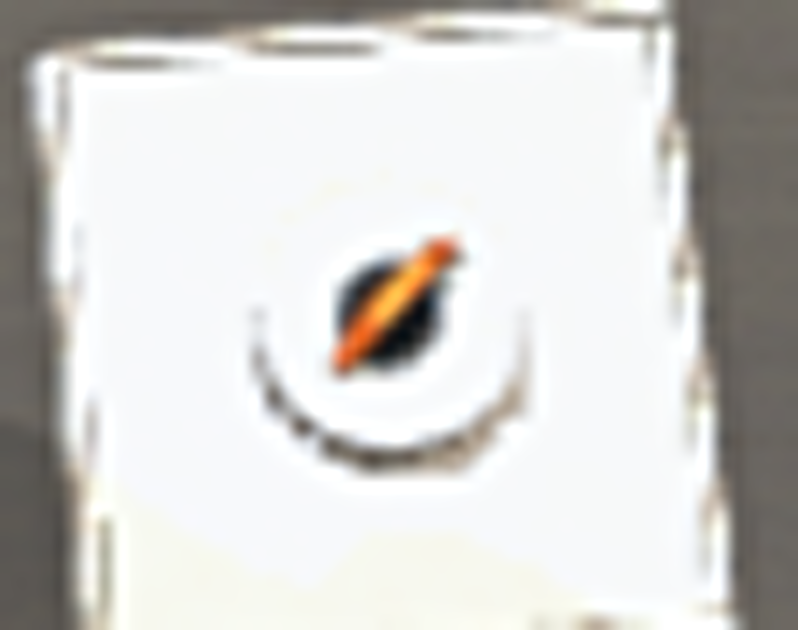

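View pics/s16c.png

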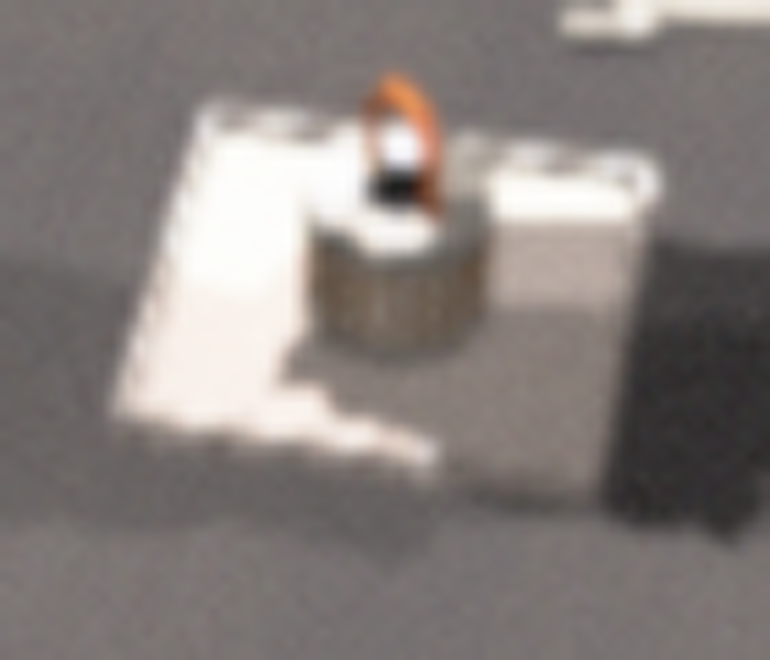

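View pics/t16.png

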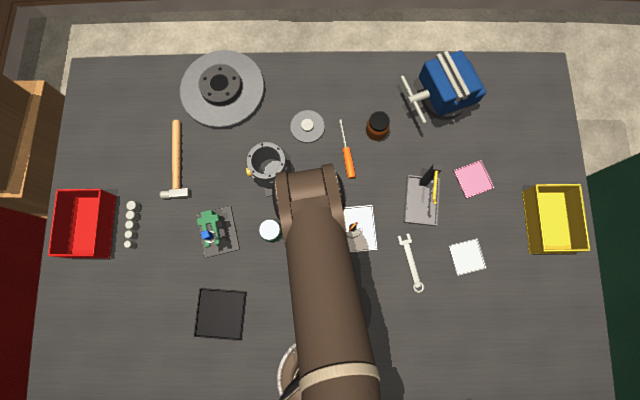

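```bash
python3 - <<'E'
from m import *
def P(p,z): return on(t,325+(p[0]+.5)/14-.5,205+(p[1]+.5)/14-.5,z)
a,b=P((342,362),69),P((450,245),69); print(a,b,(a+b)/2,np.arctan2(*(b-a)[::-1]),np.linalg.norm(b-a))
m=P((396,302),83); print("bar mid",m)
l,r=P((250,330),30),P((530,330),30); print(l,r)
def S(p,z): return on(s,310+(p[0]+.5)/11-.5,190+(p[1]+.5)/11-.5,z)
print("side body mid-cols", S((308,250),49),S((492,250),49), "bail", S((400,85),83))
E
python3 g.py 434 -101.5 150 -0.8
```

```text
[420.242 -90.325] [ 444.684 -113.476] [ 432.463 -101.901] -0.7582737566575035 33.6652325624494
bar mid [ 430.651 -100.961]
[432.836 -72.788] [ 432.201 -133.241]
side body mid-cols [453.896 -68.735] [403.093 -83.217] bail [ 437.438 -107.932]
t 21.85 pos [400.137  -3.931 263.195] head -0.180 zaxis [-0.    -0.003 -1.   ] F [ 0.513  0.172 -0.874] open 0.997
turn [ 0.003 -0.001  0.62 ] shift cm [ 5.073  8.961 11.348] q [ 0.849  0.067 -0.977  2.016  0.066  1.09  -0.337]
```

Request:
step_arm --commands '[0, 0, 0.15, 1, 2, 2, 1, 0, 0, 0.3, 2.5, 4.5, 5, 1, 0, 0, 0.45, 4, 7, 8, 1, 0, 0, 0.59, 5, 9, 10, 1, 0, 0, 0.59, 5, 9, 11, 1, 0, 0, 0.59, 5, 9, 11.3, 1, 0, 0, 0.59, 5, 9, 11.3, 1, 0, 0, 0.59, 5, 9, 11.3, 1]'

```text
time: 22.65
ee_pos: [433.7, -100.8, 151.4]
orientation: [0.927, -0.374, 0.001, 0.001]
contact_force: [0.0, 0.2, 1.1]
opening: 1.001
```

```bash
python3 g.py 432.5 -102 36 -0.77;  python3 -c "
from h import *
s=snap('side','s17');crop(s,280,130,100,110,7,'s17c')"
```

```text
t 22.65 pos [ 433.703 -100.779  151.385] head -0.767 zaxis [ 0.001 -0.003 -1.   ] F [0.041 0.203 1.119] open 1.001
turn [ 0.002 -0.003  0.003] shift cm [-0.039  0.153 11.539] q [ 0.783  0.309 -0.778  2.076  0.29   0.862 -0.929]
```

View pics/s17c.png

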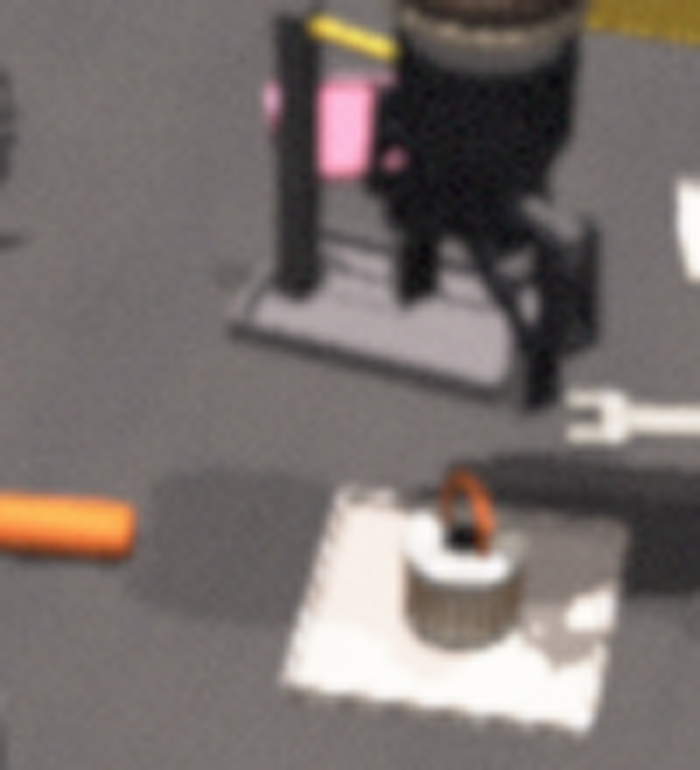

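Request:
step_arm --commands '[0, 0, 0, 0, 0.1, 2, 1, 0, 0, 0, 0, 0.15, 4.5, 1, 0, 0, 0, 0, 0.15, 7, 1, 0, 0, 0, 0, 0.15, 9, 1, 0, 0, 0, 0, 0.15, 10.5, 1, 0, 0, 0, 0, 0.15, 11.2, 1, 0, 0, 0, 0, 0.15, 11.5, 1, 0, 0, 0, 0, 0.15, 11.5, 1, 0, 0, 0, 0, 0.15, 11.5, 1]'

```text
time: 23.6
ee_pos: [433.4, -102.6, 37.2]
orientation: [0.927, -0.374, 0.002, 0.001]
contact_force: [0.3, -0.7, 0.2]
opening: 1.001
```

```bash
python3 g.py 432.5 -102 36 -0.77;  python3 -c "
from h import *
s=snap('side','s18');crop(s,300,150,90,90,8,'s18c')"
```

```text
t 23.60 pos [ 433.429 -102.599   37.232] head -0.767 zaxis [ 0.003 -0.004 -1.   ] F [ 0.349 -0.719  0.195] open 1.001
turn [ 0.001 -0.005  0.003] shift cm [-0.109  0.021  0.123] q [ 0.64   0.498 -0.635  2.17   0.516  0.621 -1.134]
```

View pics/s18c.png

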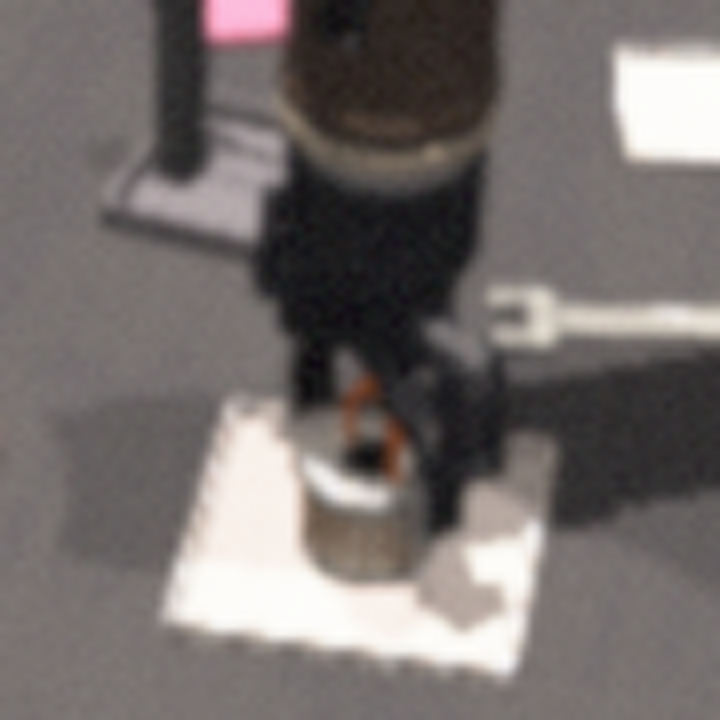

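Request:
step_arm --commands '[0, -0.005, 0, -0.1, 0, 0.15, 1, 0, -0.005, 0, -0.1, 0, 0.3, 1, 0, -0.005, 0, -0.1, 0, 0.3, 0.7, 0, -0.005, 0, -0.1, 0, 0.3, 0.5, 0, -0.005, 0, -0.1, 0, 0.3, 0.4, 0, -0.005, 0, -0.1, 0, 0.3, 0.3, 0, -0.005, 0, -0.1, 0, 0.3, 0.2, 0, -0.005, 0, -0.1, 0, 0.3, 0, 0, -0.005, 0, -0.1, 0, 0.3, -0.5, 0, -0.005, 0, -0.1, 0, 0.3, -1, 0, -0.005, 0, -0.1, 0, 0.3, -1]' --force 40

```text
time: 24.75
ee_pos: [432.7, -102.0, 34.6]
orientation: [0.927, -0.374, -0.0, 0.001]
contact_force: [-1.6, -0.4, 7.4]
opening: 0.645
```

```bash
python3 g.py 432.5 -102 36 -0.77;  python3 -c "
from h import *
s=snap('side','s19');crop(s,300,150,90,90,8,'s19c')"
```

```text
t 24.75 pos [ 432.721 -101.993   34.571] head -0.768 zaxis [-0.001 -0.001 -1.   ] F [-1.623 -0.375  7.426] open 0.645
turn [ 0.001 -0.     0.002] shift cm [-0.015  0.016 -0.143] q [ 0.639  0.504 -0.634  2.17   0.517  0.619 -1.135]
```

View pics/s19c.png

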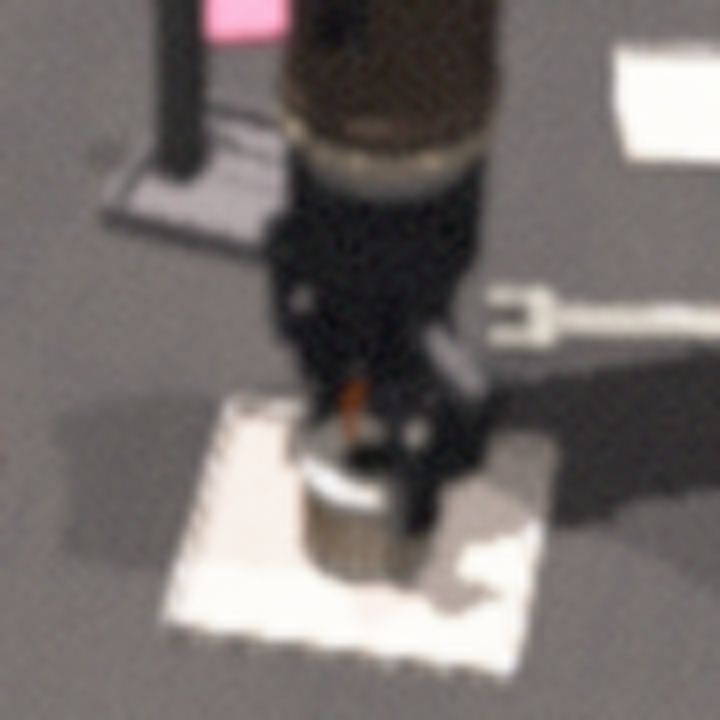

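Request:
step_arm --commands '[0, 0, 0, 0, 0, -0.5, -1, 0, 0, 0, 0, 0, -1.5, -1, 0, 0, 0, 0, 0, -3, -1, 0, 0, 0, 0, 0, -5, -1, 0, 0, 0, 0, 0, -7, -1, 0, 0, 0, 0, 0, -9, -1, 0, 0, 0, 0, 0, -11, -1, 0, 0, 0, 0, 0, -13, -1, 0, 0, 0, 0, 0, -15, -1, 0, 0, 0, 0, 0, -16, -1, 0, 0, 0, 0, 0, -16.5, -1]'

```text
time: 25.9
ee_pos: [433.1, -101.9, 200.6]
orientation: [0.927, -0.375, 0.001, 0.001]
contact_force: [0.5, 0.6, -3.1]
opening: 0.64
```

```bash
python3 g.py 431.6 -312.4 200 -1.70;  python3 -c "
from h import *
s=snap('side','s20');crop(s,300,100,90,110,7,'s20c')"
```

```text
t 25.90 pos [ 433.059 -101.898  200.591] head -0.768 zaxis [ 0.    -0.002 -1.   ] F [ 0.53   0.589 -3.06 ] open 0.640
turn [ 0.    -0.002  0.932] shift cm [14.515 15.246  0.098] q [ 0.842  0.238 -0.819  2.019  0.212  0.968 -0.852]
```

View pics/s20c.png

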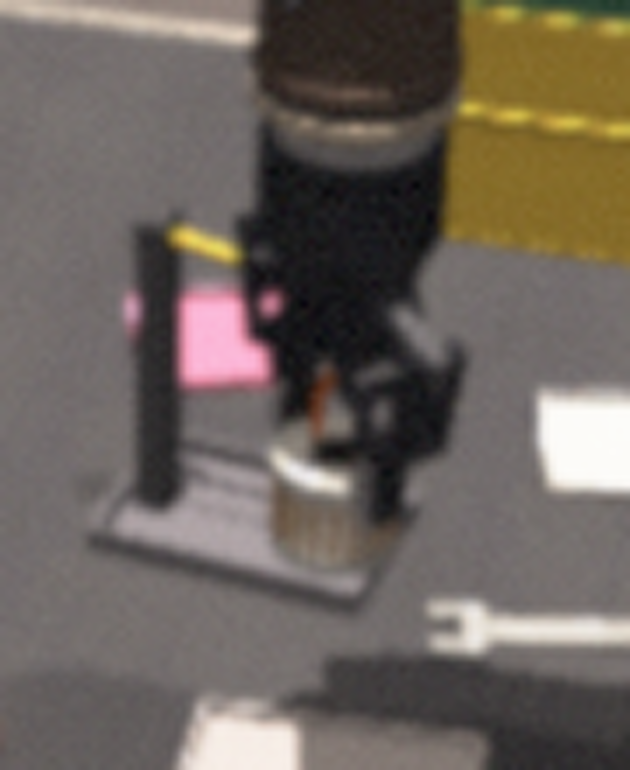

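Request:
step_arm --commands '[0, 0, 0.08, 1, 1.1, 0, -1, 0, 0, 0.18, 2.7, 2.8, 0, -1, 0, 0, 0.3, 4.5, 4.8, 0, -1, 0, 0, 0.42, 6.4, 6.7, 0, -1, 0, 0, 0.54, 8.3, 8.7, 0, -1, 0, 0, 0.66, 10.2, 10.7, 0, -1, 0, 0, 0.78, 12, 12.6, 0, -1, 0, 0, 0.88, 13.5, 14.2, 0, -1, 0, 0, 0.93, 14.5, 15.2, 0, -1, 0, 0, 0.93, 14.5, 15.2, 0, -1, 0, 0, 0.93, 14.5, 15.2, 0, -1, 0, 0, 0.93, 14.5, 15.2, 0, -1]'

```text
time: 27.15
ee_pos: [432.1, -310.4, 200.8]
orientation: [-0.662, 0.749, -0.0, -0.0]
contact_force: [-0.1, 0.5, -2.1]
opening: 0.636
```

```bash
python3 g.py 431.6 -312.4 137 -1.70;  python3 -c "
from h import *
s=snap('side','s21');crop(s,300,80,90,100,8,'s21c')
t=snap('top','t21');crop(t,370,140,110,110,7,'t21c')"
```

```text
t 27.15 pos [ 432.102 -310.378  200.816] head -1.694 zaxis [ 0.    -0.001 -1.   ] F [-0.145  0.487 -2.079] open 0.636
turn [-0.    -0.001  0.006] shift cm [0.201 0.026 6.382] q [ 0.951  0.341 -0.522  1.841  0.199  1.01  -1.347]
```

View pics/s21c.png

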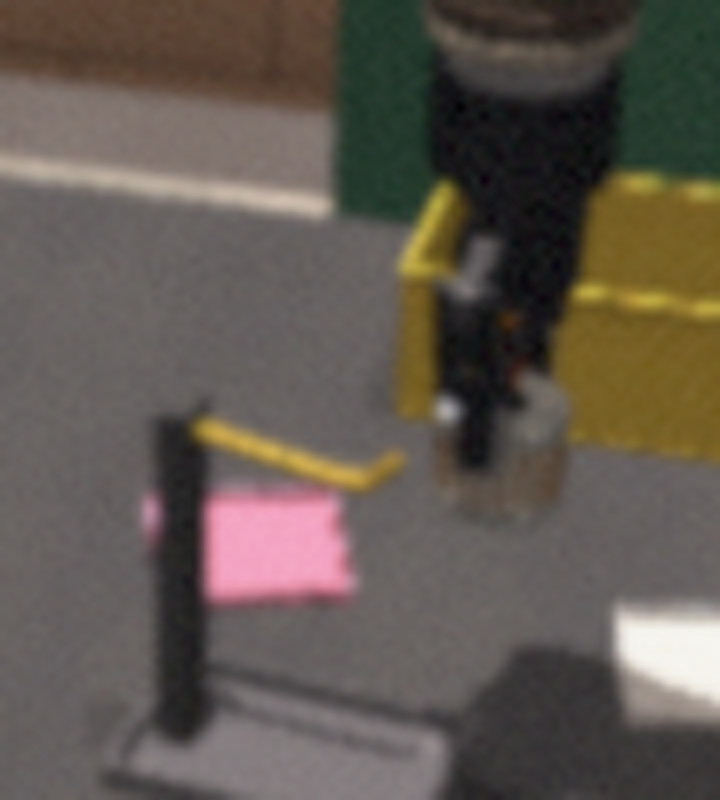

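View pics/t21c.png

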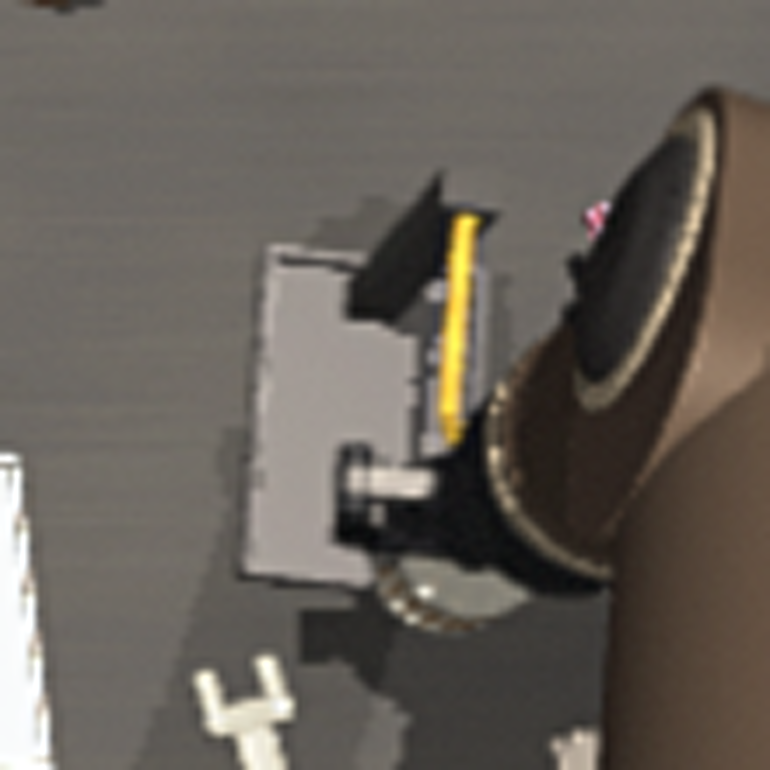

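```bash
python3 -c "
from m import *
print(on(t,434.6,217.6,215)); print(proj(t,[[432.1,-310.4,215],[501,-321.5,160],[478.9,-318.5,174]]),proj(s,[[501,-321.5,160],[478.9,-318.5,174]]))"
```

```text
[ 430.583 -303.772]
[[437.109 216.991]
 [434.042 195.685]
 [434.839 202.501]] [[343.219 139.439]
 [349.391 137.298]]
```

Request:
step_arm --commands '[0, 0, 0.006, 0.1, 0, 0.7, -1, 0, 0, 0.006, 0.2, 0, 1.8, -1, 0, 0, 0.006, 0.2, 0, 3.2, -1, 0, 0, 0.006, 0.2, 0, 4.6, -1, 0, 0, 0.006, 0.2, 0, 5.7, -1, 0, 0, 0.006, 0.2, 0, 6.2, -1, 0, 0, 0.006, 0.2, 0, 6.35, -1, 0, 0, 0.006, 0.2, 0, 6.35, -1, 0, 0, 0.006, 0.2, 0, 6.35, -1]'

```text
time: 28.15
ee_pos: [432.2, -313.1, 138.0]
orientation: [-0.66, 0.752, -0.001, -0.0]
contact_force: [0.6, 0.2, -2.5]
opening: 0.641
```

```bash
python3 g.py 500.7 -321.5 137 -1.70;  python3 -c "
from h import *
s=snap('side','s22');crop(s,300,90,80,80,9,'s22c')
t=snap('top','t22');crop(t,390,150,80,80,9,'t22c')"
```

```text
t 28.15 pos [ 432.244 -313.061  138.037] head -1.701 zaxis [ 0.001 -0.002 -1.   ] F [ 0.561  0.211 -2.467] open 0.641
turn [-0.001 -0.002 -0.001] shift cm [-0.053 -6.897  0.113] q [ 0.927  0.418 -0.496  1.902  0.255  0.881 -1.398]
```

View pics/s22c.png

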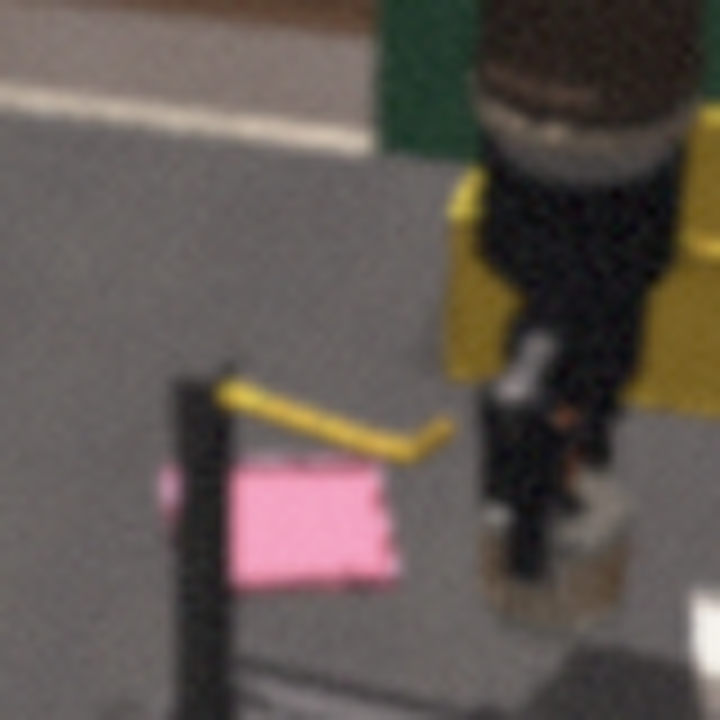

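View pics/t22c.png

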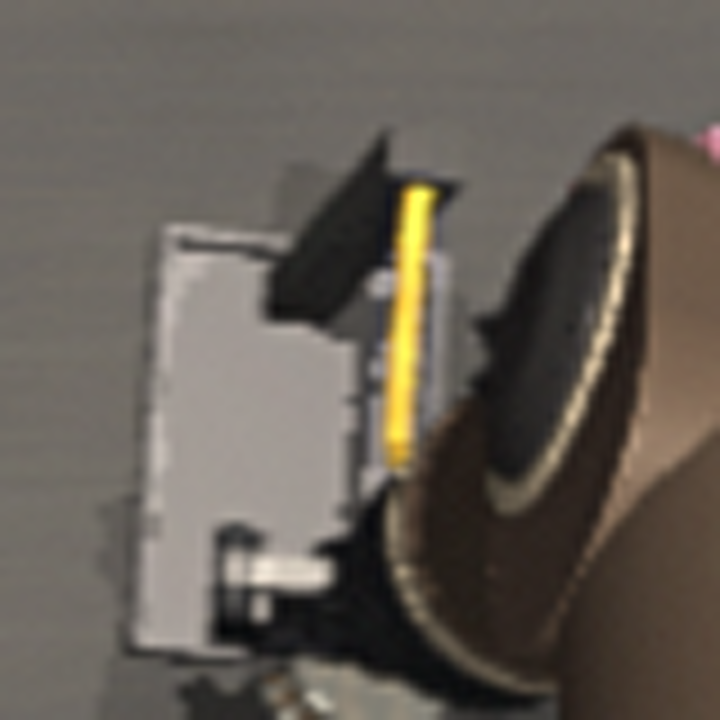

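```bash
python3 -c "
from h import *
s=ctrl.snapshot('side')
print(proj(s,[[432.2,-313.1,186.4],[432.2,-313.1,188.9],[432.2,-285.1,107.4],[460,-313,107.4],[404,-313,107.4],[404,-313,152.4]]))"
```

```text
[[362.63496634 136.92544726]
 [362.67937321 136.28446221]
 [359.6137902  160.79914392]
 [353.51710159 155.26475513]
 [369.18451763 157.74468455]
 [370.11444996 146.75772133]]
```

Request:
step_arm --commands '[0, 0, 0, -0.05, -0.4, 0.2, -1, 0, 0, 0, -0.05, -1, 0.2, -1, 0, 0, 0, -0.05, -1.7, 0.2, -1, 0, 0, 0, -0.05, -2.4, 0.2, -1, 0, 0, 0, -0.05, -3.1, 0.2, -1, 0, 0, 0, -0.05, -3.8, 0.2, -1, 0, 0, 0, -0.05, -4.4, 0.2, -1, 0, 0, 0, -0.05, -4.8, 0.2, -1, 0, 0, 0, -0.05, -5, 0.2, -1, 0, 0, 0, -0.05, -5, 0.2, -1]'

```text
time: 29.3
ee_pos: [481.9, -319.0, 136.1]
orientation: [-0.66, 0.752, -0.001, -0.0]
contact_force: [-0.8, 0.1, -1.0]
opening: 0.645
```

```bash
python3 g.py 500.7 -321.5 136 -1.70;  python3 -c "
from h import *
s=snap('side','s23');crop(s,305,100,70,70,10,'s23c')
t=snap('top','t23');crop(t,390,150,80,80,9,'t23c')"
```

```text
t 29.30 pos [ 481.937 -319.01   136.057] head -1.701 zaxis [ 0.001 -0.002 -1.   ] F [-0.787  0.072 -0.968] open 0.645
turn [-0.001 -0.002 -0.001] shift cm [ 0.003 -1.893  0.008] q [ 0.863  0.487 -0.483  1.798  0.279  0.922 -1.443]
```

View pics/s23c.png

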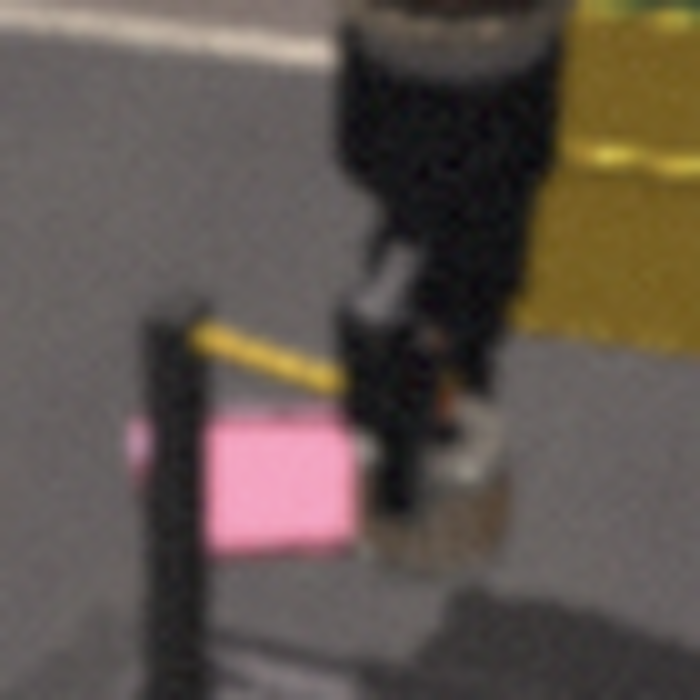

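View pics/t23c.png

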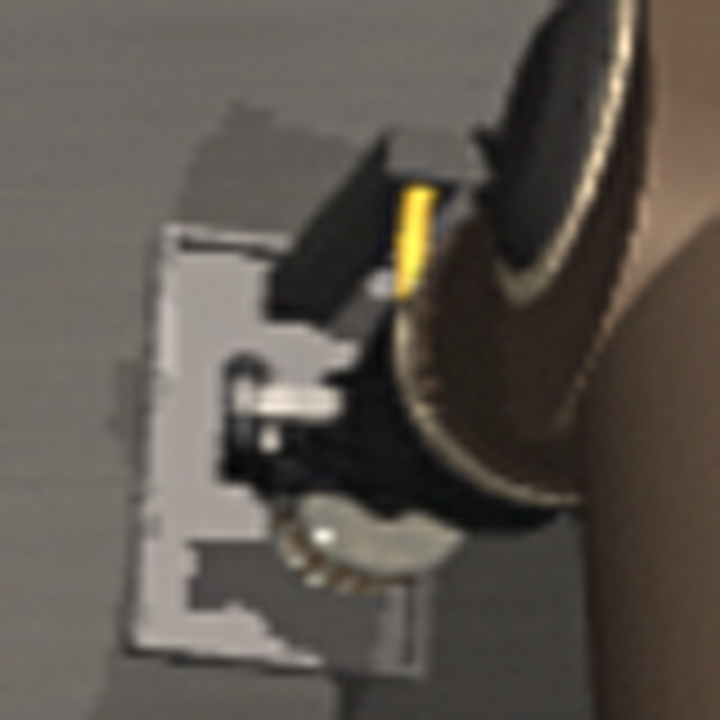

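```bash
python3 -c "
from h import *
t=ctrl.snapshot('top')
a=np.linspace(0,2*np.pi,9)[:-1]
for z in(105.5,150.5): print(((proj(t,[[481.9+28*np.cos(x),-319+28*np.sin(x),z] for x in a])-[390,150])*9).round().tolist())"
```

```text
[[343.0, 422.0], [283.0, 448.0], [261.0, 509.0], [290.0, 569.0], [354.0, 594.0], [414.0, 568.0], [435.0, 507.0], [405.0, 447.0]]
[[378.0, 390.0], [316.0, 417.0], [294.0, 480.0], [324.0, 543.0], [390.0, 569.0], [453.0, 541.0], [475.0, 478.0], [444.0, 415.0]]
```

Request:
step_arm --commands '[0, 0, 0, 0, -0.4, 0, -1, 0, 0, 0, 0, -0.9, 0, -1, 0, 0, 0, 0, -1.4, 0, -1, 0, 0, 0, 0, -1.8, 0, -1, 0, 0, 0, 0, -1.9, 0, -1, 0, 0, 0, 0, -1.9, 0, -1]'

```text
time: 30.05
ee_pos: [500.5, -321.5, 136.0]
orientation: [-0.66, 0.752, -0.001, -0.0]
contact_force: [-0.5, -0.7, -1.4]
opening: 0.637
```

```bash
python3 g.py 500.7 -321.5 118 -1.70;  python3 -c "
from h import *
s=snap('side','s24');crop(s,305,100,70,70,10,'s24c')"
```

```text
t 30.05 pos [ 500.502 -321.506  136.015] head -1.701 zaxis [ 0.001 -0.002 -1.   ] F [-0.512 -0.677 -1.382] open 0.637
turn [-0.001 -0.002 -0.001] shift cm [-0.007 -0.018  1.801] q [ 0.84   0.513 -0.479  1.756  0.285  0.941 -1.456]
```

View pics/s24c.png

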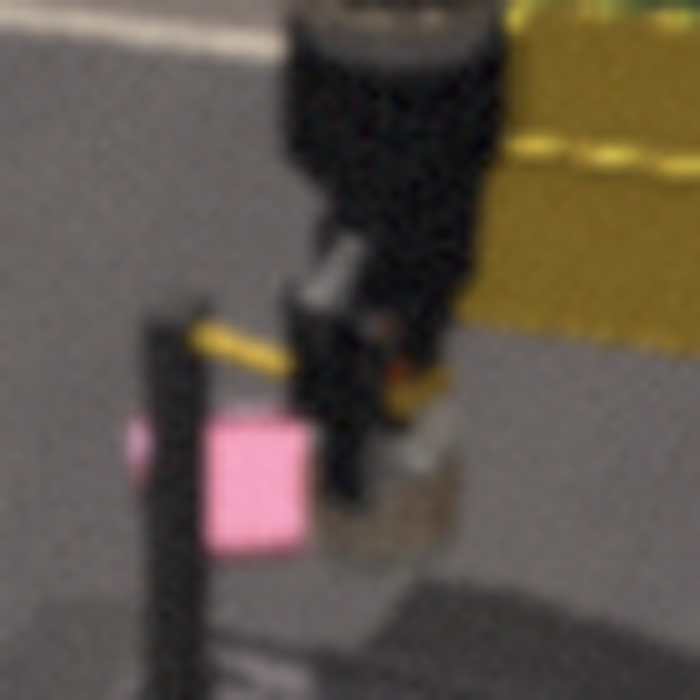

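Request:
step_arm --commands '[0, 0, 0, 0, 0, 0.3, -1, 0, 0, 0, 0, 0, 0.7, -1, 0, 0, 0, 0, 0, 1.1, -1, 0, 0, 0, 0, 0, 1.4, -1, 0, 0, 0, 0, 0, 1.6, -1, 0, 0, 0, 0, 0, 1.7, -1, 0, 0, 0, 0, 0, 1.7, -1]'

```text
time: 30.8
ee_pos: [500.2, -321.5, 118.9]
orientation: [-0.659, 0.752, -0.001, -0.0]
contact_force: [0.4, 0.3, -1.5]
opening: 0.639
```

```bash
python3 g.py 500.7 -321.5 118 -1.70;  python3 -c "
from h import *
s=snap('side','s25');crop(s,305,100,70,70,10,'s25c')"; python3 g.py 500.7 -321.5 118 -1.70
```

```text
t 30.80 pos [ 500.243 -321.526  118.861] head -1.701 zaxis [ 0.    -0.002 -1.   ] F [ 0.36   0.294 -1.513] open 0.639
turn [-0.001 -0.002 -0.001] shift cm [-0.009 -0.045  0.086] q [ 0.834  0.533 -0.471  1.77   0.299  0.909 -1.467]
t 30.85 pos [ 500.293 -321.546  119.003] head -1.701 zaxis [ 0.    -0.002 -1.   ] F [-0.17  -1.098 -2.195] open 0.641
turn [-0.001 -0.002 -0.001] shift cm [-0.01 -0.04  0.1 ] q [ 0.834  0.533 -0.471  1.77   0.299  0.909 -1.467]
```

View pics/s25c.png

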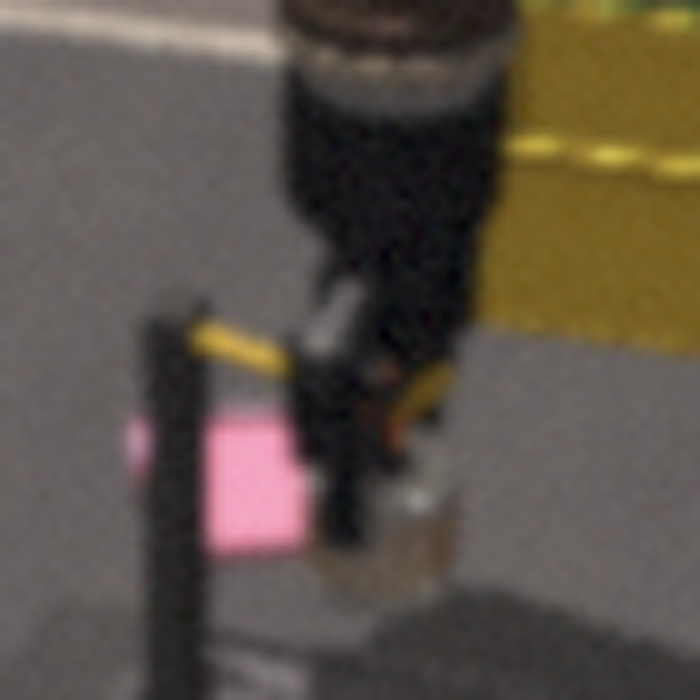

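Request:
step_arm --commands '[0, 0, 0, 0, 0, 0.08, -1, 0, 0, 0, 0, 0, 0.16, -1, 0, 0, 0, 0, 0, 0.2, -1, 0, 0, 0, 0, 0, 0.2, -1]'

```text
time: 31.25
ee_pos: [500.7, -321.7, 117.6]
orientation: [-0.659, 0.752, -0.001, -0.0]
contact_force: [-0.6, 0.3, 2.9]
opening: 0.641
```

```bash
python3 g.py 500.7 -321.5 118 -1.70
```

```text
t 31.25 pos [ 500.701 -321.701  117.591] head -1.701 zaxis [ 0.001 -0.003 -1.   ] F [-0.646  0.254  2.904] open 0.641
turn [-0.002 -0.002 -0.001] shift cm [-0.02   0.003 -0.041] q [ 0.834  0.534 -0.47   1.771  0.3    0.905 -1.468]
```

Request:
step_arm --commands '[0, 0, 0, 0, 0, 0, 0.3, 0, 0, 0, 0, 0, 0, 0.34, 0, 0, 0, 0, 0, 0, 0.4, 0, 0, 0, 0, 0, 0, 0.6, 0, 0, 0, 0, 0, 0, 0.8, 0, 0, 0, 0, 0, 0, 1, 0, 0, 0, 0, 0, 0, 1]'

```text
time: 31.95
ee_pos: [500.7, -321.7, 117.6]
orientation: [-0.659, 0.752, -0.001, -0.0]
contact_force: [0.2, -0.4, -0.1]
opening: 0.999
```

```bash
python3 g.py 500.7 -321.5 260 -1.70;  python3 -c "
from h import *
s=snap('side','s26');crop(s,305,100,70,70,10,'s26c')
t=snap('top','t26');crop(t,390,150,80,80,9,'t26c')"
```

```text
t 31.95 pos [ 500.693 -321.693  117.561] head -1.701 zaxis [ 0.001 -0.003 -1.   ] F [ 0.168 -0.351 -0.084] open 0.999
turn [-0.002 -0.002 -0.001] shift cm [  0.014  -0.022 -14.244] q [ 0.834  0.535 -0.47   1.771  0.3    0.905 -1.468]
```

View pics/s26c.png

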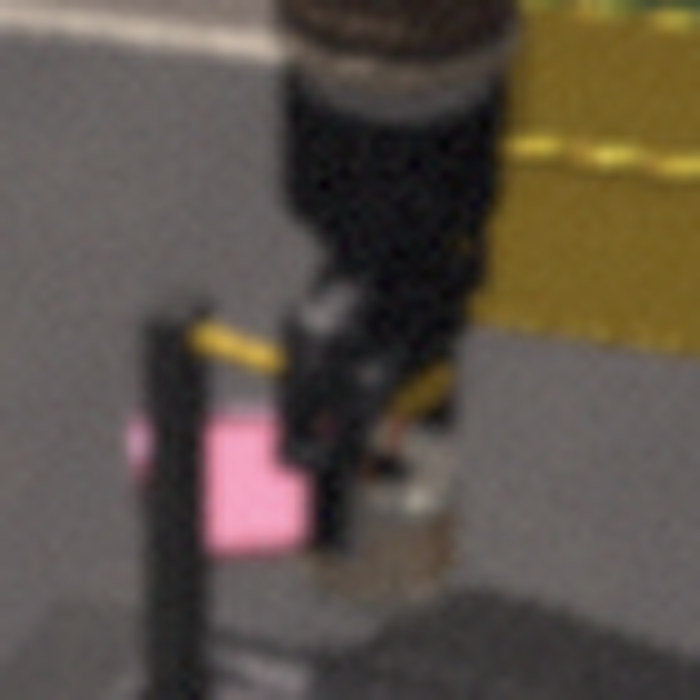

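View pics/t26c.png

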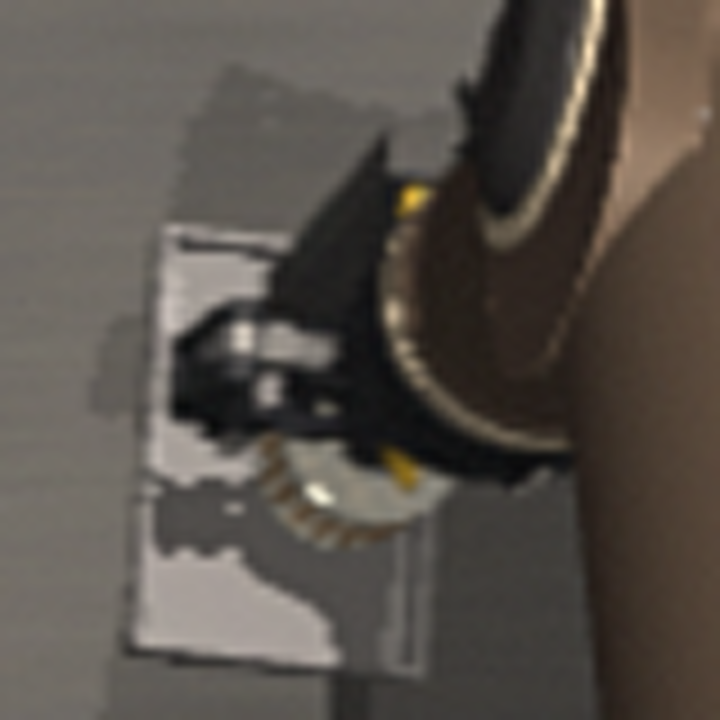

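Request:
step_arm --commands '[0, 0, 0, 0, 0, -0.8, 1, 0, 0, 0, 0, 0, -2, 1, 0, 0, 0, 0, 0, -3.5, 1, 0, 0, 0, 0, 0, -5, 1, 0, 0, 0, 0, 0, -7, 1, 0, 0, 0, 0, 0, -9.5, 1, 0, 0, 0, 0, 0, -12, 1, 0, 0, 0, 0, 0, -14, 1, 0, 0, 0, 0, 0, -16, 1, 0, 0, 0, -1, 3, -16, 1, 0, 0, 0, -3, 7, -16, 1, 0, 0, 0, -5, 11, -16, 1]'

```text
time: 33.25
ee_pos: [397.0, -256.5, 278.2]
orientation: [-0.659, 0.752, -0.002, -0.0]
contact_force: [0.4, 0.4, 1.5]
opening: 0.999
```

Request:
step_arm --commands '[0, 0, 0, 3, 3, -2, 1, 0, 0, 0, 7, 6, -4, 1, 0, 0, 0, 10, 9, -4, 1, 0, 0, 0, 12, 11, -4, 1, 0, 0, 0, 12, 12, -4, 1, 0, 0, 0, 12, 12, -4, 1, 0, 0, 0, 12, 12, -4, 1]'

```text
time: 33.95
ee_pos: [263.4, -358.9, 319.0]
orientation: [-0.66, 0.751, -0.003, 0.0]
contact_force: [-0.1, -0.4, -0.5]
opening: 1.001
```

```bash
python3 g.py 500.7 -321.5 260 -1.70;  python3 -c "
from h import *
s=snap('side','s27');crop(s,290,110,90,80,8,'s27c')
t=snap('top','t27');crop(t,385,150,80,80,9,'t27c');crop(t,180,190,60,60,10,'t27r');crop(s,280,265,60,60,10,'s27r')"
```

```text
t 33.95 pos [ 263.434 -358.918  318.95 ] head -1.700 zaxis [ 0.003 -0.004 -1.   ] F [-0.092 -0.446 -0.506] open 1.001
turn [-0.004 -0.003  0.   ] shift cm [ -6.786 -23.025   5.96 ] q [ 1.222  0.054 -0.407  1.871  0.023  1.216 -0.892]
```

View pics/s27c.png

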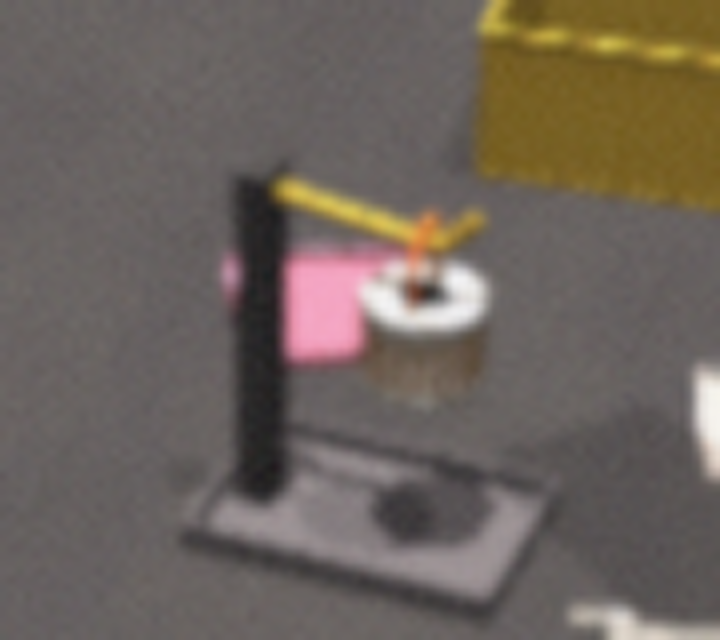

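View pics/t27.png

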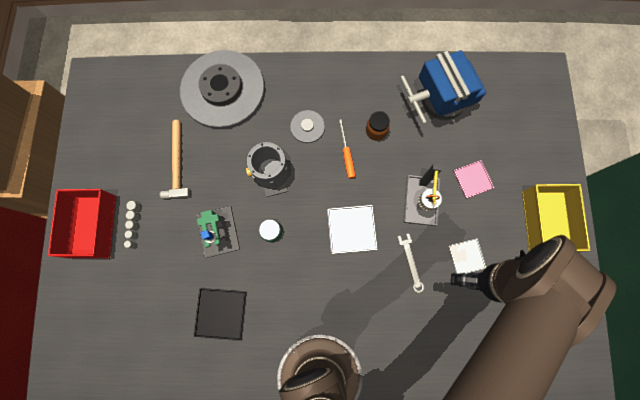

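View pics/s27r.png

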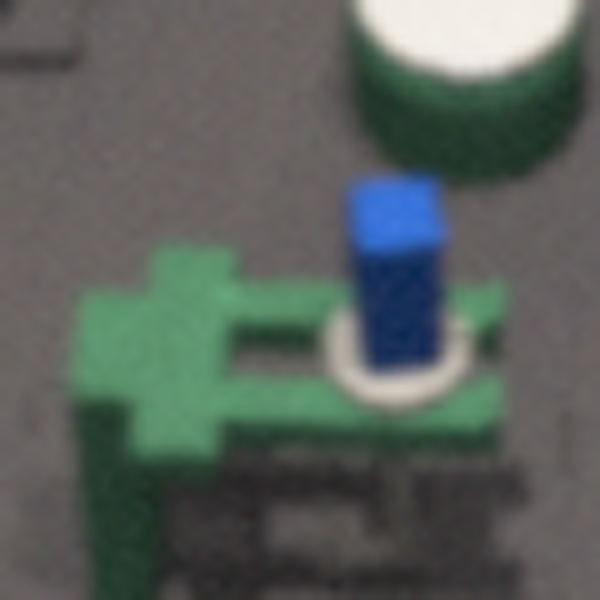

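View pics/t27c.png

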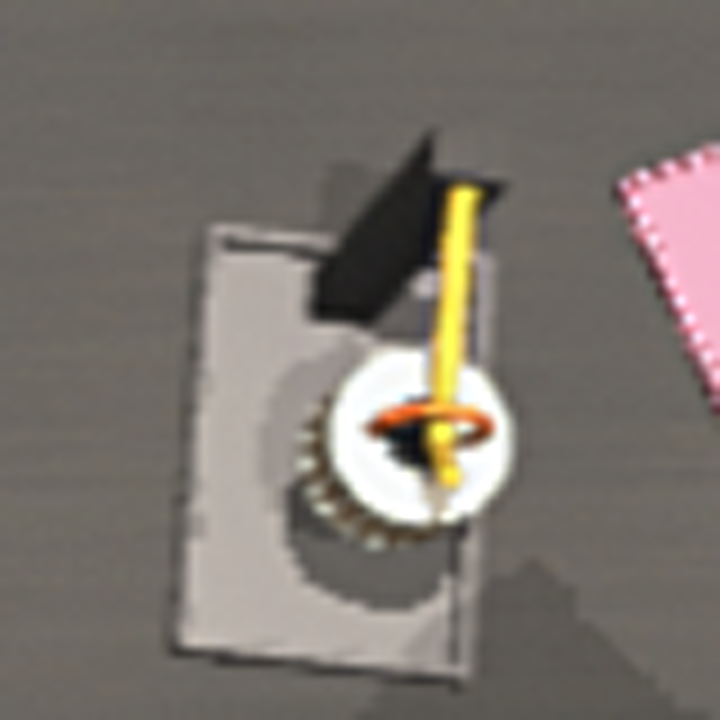

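Request:
step_arm --commands '[0, 0, 0, 0, 0, 0, 1, 0, 0, 0, 0, 0, 0, 1, 0, 0, 0, 0, 0, 0, 1, 0, 0, 0, 0, 0, 0, 1, 0, 0, 0, 0, 0, 0, 1]'

```text
time: 34.55
ee_pos: [263.8, -358.9, 318.5]
orientation: [-0.66, 0.751, -0.002, 0.0]
contact_force: [-0.3, -0.2, 0.1]
opening: 0.998
```

Run:
```python
from h import *
import pickle
t0,_=pickle.load(open("s0.pkl","rb")); t=snap("top","t28")
a=cv2.cvtColor(t0["image"],cv2.COLOR_RGB2HSV);b=cv2.cvtColor(t["image"],cv2.COLOR_RGB2HSV)
for n,(x,y,w,h) in dict(driver=(335,115,25,70),jar=(363,108,30,34),tin=(255,215,30,30),cover=(288,106,40,40),hammer=(155,115,40,90),wrench=(395,230,32,65),tool=(194,205,32,45)).items():
    print(n,np.abs(t0["image"][y:y+h,x:x+w].astype(int)-t["image"][y:y+h,x:x+w]).max(2).__gt__(60).sum())
print(ctrl.state()["time"],ctrl.state()["contact_force"]); ctrl.job_done()
```

```text
driver 0
jar 0
tin 0
cover 0
hammer 0
wrench 0
tool 2
34.6 [ 0.26504162  0.72961834 -0.9958216 ]
the job is handed in; nothing more can be done
```

The job is handed in at 34.6 s of the 72 s allowed, with every step done in the order asked. I drew the cartridge out by its bail with the hook and stood it upright on the larger white tray, unhooked. The hook tool then went back into its rack fork. After that I lifted the cartridge off the tray with the fingers and hung it on the yellow peg.

- **Last pictures:** The cartridge hangs by its bail on the peg's low stretch, clear of the trough. The tool hangs upright with its collar on the prongs, and the arm is clear of everything.
- **Other things:** The screwdriver, wrench, hammer, tin, jar and cover show no changed pixels against the first picture; the tool's spot shows 2.
- **Forces:** Every contact reading I took was under 8 N.
- **Checks that disagreed:**
  - One rough outline put the gripped cartridge about 6 mm off its expected position. I took that for perspective, and later pictures agreed to within about 3 mm.
  - The arm stopped about 9 mm to one side before the rack, and I corrected this before inserting the tool.

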